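# Set the rotator's adjusting spindle and jam its locknut

## Robot

A 6-joint arm with a two-finger parallel gripper is mounted at the origin on the work surface. World frame = base frame: x ahead of the robot, y to its left, z up, the work surface at z = 0. Lengths are in m, angles in rad, forces in N, time in s.
With the tool pointing down it reaches from about 0.325 to 1 m from the base axis. Payload 5.1 kg.
Tool frame: the origin (TCP) lies midway between the tips of the shut fingers; the grasp point (between the pads) lies 19 mm behind it; z points along the fingers, y is the direction in which the jaws open and shut (so a half turn about z gives the same grasp; the last joint's range is limited). The gripper opens to 85 mm and grips with 20 to 120 N. Pads are 22 mm wide; open, the fingers measure 114 mm over their backs; the gripper's body (76 mm by 85 mm) begins 54 mm behind the grasp point. The pads swing forward as they close: fully open they stand 13 mm farther back than shut.
Start: joints at [-1.291, 0.124, 1.65, -0, 1.367, -0.083], TCP at [0.231, -0.608, 0.204] pointing down, gripper open.
Joint ranges: [-2.61, 2.61], [-1.02, 2.33], [0.03, 2.71], [-1.35, 4.49], [0.32, 2.68], [-2.91, 2.91]. Speed limits (rad/s): [2.57, 2.57, 3.14, 3.14, 3.14, 3.14].

## Interface

Orientations are given as a unit quaternion [w, x, y, z].
In Python, from station import arm gives the robot as it stands.
- The arm moves only by the tool carry_out, never from a script. Its arguments are lists of equal length, an entry for each row: "claw": the gripper's target within -1 to 1 (fully open at 1, half-way at 0, shut at -1); "linear": the shift along the tool's x, y, z in m, a list of three; "spin": the turn about the tool's z in degrees. A call has 1 to 8 rows; each row is the pose to reach, as a shift and turn from the pose commanded when the call began, along the tool's axes at that moment; what a row does not reach only later rows make up. A row lasts 1/10 s, in which the tool goes at most 50 mm and 8.59 degrees, less where a joint would pass 70% of its speed; a pose out of reach is approached as far as the arm can. A call with a gripper value outside its range is refused whole. The fingers move at their own pace and stop on an object; the grip force is fixed at half the most. Time passes only in rows, so rows that repeat a pose let the fingers close. It gives the time, the measured TCP pose, the force and the opening at its end, in the units of the state.
- arm.read_state(): the state, without advancing time (a new reading comes with each control period).
- arm.camera(name): name is "scene" or "top"; returns a dict with "img" (480x640x3 uint8, red, green, blue), "fx", "fy", "cx", "cy" (pixels), "T" (4x4, takes a point from camera to world coordinates). Camera axes: x right, y down, z forward; pixel columns grow to the right and rows downward; lengths in m; the calibration is good to about 2 mm. A picture is of the moment at which its call begins. There is no depth.
- arm.hand_in(): hands the job in, once; it reports no verdict.
The state is a dict: "time": time; "q": joint angles; "dq": joint speeds; "joint_torque": joint torques, N m; "ee_pos": TCP position; "tcp_rot": TCP orientation; "ft_force": force on the tool from outside, world axes, zero at the start; "moment": the same for the moment, N m; "opening": finger opening in m.
Only numpy, scipy, OpenCV 4.12 (cv2) and the standard library are available. Lean on these libraries where they do the work, as an engineer would, in place of code of your own. Each camera call takes 0.05 s, during which the arm holds its last target. There are 200 camera calls.

## Task

The spindle on the sloping stand has drifted off its mark: slide the blue-handled spanner from its rest onto the spindle's flats and turn it clockwise until the handle rests against the red stop post. With the spanner left there holding the spindle, swing the locknut's black knob clockwise until fully tight, never letting the spindle be dragged past its mark. Leave the spanner on the flats against the stop, and the flasks, jar and tip rack undisturbed.

Things in the scene. Friction and masses are not known exactly. Their poses are not given: they have to be found in the camera images.
- adjuster: Fixed white stand, base 210 x 150 mm, origin on the bench, z up. Its aluminium face slopes 30 deg, rising towards the stand's own +x ('upslope'). The spindle axis is square to the face, so it leans 30 deg from vertical towards the stand's -x. A red and yellow arc 24 mm wide, 64 mm from the axis, top 36 mm over the face, from upslope to 0.9 rad anticlockwise, carries the handle.
- axis_foot (a point): Where the spindle axis meets the sloping face, 105 mm above the stand's origin (axes as the stand's, z vertical). Heights 'over the face' are measured from here along the leaning spindle axis.
- stop_post (a point): Centre of the red stop post (12 mm diameter, parallel to the spindle axis, up to 64 mm over the face), this point 43 mm over the face. It stands 138 mm upslope of the axis and 17 mm to the clockwise side: a spanner on the flats points straight upslope when its handle rests against it.
- spindle_head (a point): On the spindle axis, 43 mm over the face, mid-height of the seated spanner. The head is 30 mm long (point x), 24 mm across its two flats (point y), 36 to 62 mm over the face; the spanner lies on the 38 mm wide collar under it (top 36 mm over the face). Its z = spindle axis, upwards; point x lies along the flats, the way the handle must point, upslope when on the mark.
- spindle (a joint): Turn of the spindle, rad: 0 on its mark (flats straight upslope), positive = anticlockwise seen from above along the axis; limits -1.0 and 1.2. It starts at 0.3 to 0.7 and turns easily (0.1 N m). The spanner's play on the flats is about +-0.08 rad.
- locknut (a joint): Turn of the brass locknut relative to the spindle, rad: grows clockwise seen from above; 0 loose, 1.5 fully tight (hard stop). Starts 0 to 0.4. Its thread friction (0.35 N m) exceeds the spindle's, so an unheld spindle is dragged along with the nut.
- nut_knob (a point): Grip point on the locknut's upright black knob: a 19 mm cylinder parallel to the spindle axis, 75 mm from it. Point 50 mm over the face, knob's top 66 mm, lever arm's top (below it) 20 mm. With the spindle on its mark it is 0.75 rad anticlockwise of straight downslope at nut 0, 0.75 rad clockwise of it at nut 1.5.
- spanner_grip (a point): Grip centre of the loose open-ended spanner (160 g): blue handle 20 mm wide, 14 mm thick, from 29 to 150 mm from the jaw centre; this point is 95 mm from the jaw centre, mid-thickness. Its x points along the handle away from the jaw, z square to its flat. It lies flat on its rest, this point 52 mm above the bench, handle end away from the robot.
- spanner_jaw (a point): Centre of the spanner's steel jaw, mid-thickness (14 mm): gap 26.5 mm wide, flared at the mouth to about 36 mm, open towards point -x, reaching 27 mm that way, 49 mm wide overall; its root is 15.5 mm in +x of this point. Fully on, this point coincides with spindle_head.
- rest: Fixed grey spanner rest, plate 150 x 70 x 10 mm; two saddles 8 mm thick, at x = -53 and +43 mm, with lips (top 51 mm) beside the handle; origin on the bench below the spanner's grip point; x along the handle.
- flask_a: Loose stoppered glass flask, 72 mm across, 140 mm tall, origin at the middle of its underside. Leave alone.
- flask_b: The same as flask_a.
- tip_rack: Loose white and blue tip rack, 120 x 85 x 77 mm, origin at the middle of its underside. Leave alone.
- reagent: Loose amber jar with red cap, 68 mm across, 130 mm tall, origin at the middle of its underside. Leave alone.
Not all that is in view belongs to the job. Leave any yellow look-alike of the part that bears spanner_grip alone.

How it is judged:
On the way, in this order (a step that is already met when the one before it is completed fails the run):
1. the spanner is on the spindle's flats and the spindle is on its mark, the nut not yet tight (distance between spanner_jaw and spindle_head below 0.008 m and angle between the z axis of spanner_jaw and the z axis of spindle_head, either way round below 0.15 rad and angle between the x axis of spanner_jaw and the x axis of spindle_head, either way round below 0.2 rad and value of joint spindle between -0.16 and 0.16 rad and value of joint locknut below 0.9 rad), for 0.2 s.
2. the locknut is fully tight with the spindle held on its mark by the spanner (distance between spanner_jaw and spindle_head below 0.008 m and angle between the z axis of spanner_jaw and the z axis of spindle_head, either way round below 0.15 rad and angle between the x axis of spanner_jaw and the x axis of spindle_head, either way round below 0.2 rad and value of joint spindle between -0.16 and 0.16 rad and value of joint locknut above 1.4 rad), for 0.2 s.
At the end, for the whole second after the job is handed in: The locknut is tight (above 1.4 rad), the spindle is within 0.16 rad of its mark, the spanner sits at rest on the flats (jaw centre within 8 mm of the seat, flat within 0.15 rad, along the flats within 0.2 rad) with its handle within 0.17 rad of straight upslope, against the stop (all of step 2 and linear speed of spanner below 0.02 m/s and angle between the x axis of spanner_jaw and the y axis of adjuster, either way round above 1.4 rad); the robot touches nothing.
It fails at once if the spindle is dragged more than 0.25 rad past its mark (value of joint spindle below -0.25 rad).
It fails at once if the first flask is pushed more than 30 mm or tipped (distance of flask_a from where it was at the start of the episode above 0.03 m or angle between flask_a's own z axis and vertical above 0.35 rad).
It fails at once if the second flask is pushed more than 30 mm or tipped (distance of flask_b from where it was at the start of the episode above 0.03 m or angle between flask_b's own z axis and vertical above 0.35 rad).
It fails at once if the tip rack is pushed more than 30 mm or tipped (distance of tip_rack from where it was at the start of the episode above 0.03 m or angle between tip_rack's own z axis and vertical above 0.35 rad).
It fails at once if the amber jar is pushed more than 30 mm or tipped (distance of reagent from where it was at the start of the episode above 0.03 m or angle between reagent's own z axis and vertical above 0.35 rad).
It also fails if it takes over 64 s, if anything falls off the work surface, if the arm or the gripper's body presses on something with over 40 N, if the wrist force passes 120 N, or if a joint passes its speed limit or range.

## Working session

There is one attempt and no reset: what is moved stays moved. The work goes in short steps, Python scripts to look and compute and a tool call to move; the robot and the scene stay as the last step left them, time stands still between calls to the robot, and variables do not carry over. Pictures are saved under pics/ and viewed, about 8 in all and at most 12, crops included, and the job is handed in when it is done.

Besides the shell and the picture viewer there is one more tool, called after "Call:" in YAML: its name, and indented under it one key for each argument. carry_out: Moves the arm, as the interface text tells. Its arguments: {"type":"object","properties":{"claw":{"type":"array","items":{"type":"number"}},"linear":{"type":"array","items":{"type":"array","items":{"type":"number"}}},"spin":{"type":"array","items":{"type":"number"}}},"required":["claw","linear","spin"]}

```bash
mkdir -p pics; ls
python3 - <<'E'
from station import arm
import cv2,numpy as np
np.set_printoptions(precision=4,suppress=True)
for n in("scene","top"):
    c=arm.camera(n); cv2.imwrite(f"pics/{n}0.png",c["img"][:,:,::-1]); print(n,c["fx"],c["fy"],c["cx"],c["cy"]);print(c["T"])
s=arm.read_state();print(s)
E
```

```text
pics
scene 502.5331591192061 502.5331591192061 314.6029353790516 244.38650561768597
[[ 0.533   0.6411 -0.5522  1.0238]
 [ 0.846  -0.3944  0.3587 -0.2976]
 [ 0.0122 -0.6583 -0.7526  0.9416]
 [ 0.      0.      0.      1.    ]]
top 569.548844460063 569.548844460063 321.80596864860615 235.92938748385873
[[ 0.0118 -0.9891  0.1466  0.2627]
 [-0.9999 -0.0099  0.0134  0.0466]
 [-0.0118 -0.1467 -0.9891  1.5068]
 [ 0.      0.      0.      1.    ]]
{'time': 0.1, 'q': array([-1.2906,  0.1244,  1.6515,  0.    ,  1.3675, -0.0826]), 'dq': array([ 0.0006, -0.0009, -0.0035, -0.0013, -0.0015,  0.0005]), 'joint_torque': array([  0.0006, -42.4932, -36.6653,  -0.0001,   0.0039,  -0.    ]), 'ee_pos': array([ 0.2305, -0.6071,  0.2024]), 'tcp_rot': array([-0.0009,  0.9836,  0.1804, -0.0001]), 'ft_force': array([ 0.7177, -0.285 , -0.3707]), 'moment': array([ 0.0375, -0.0056,  0.0284]), 'opening': 0.08536584238899367}
```

View pics/scene0.png

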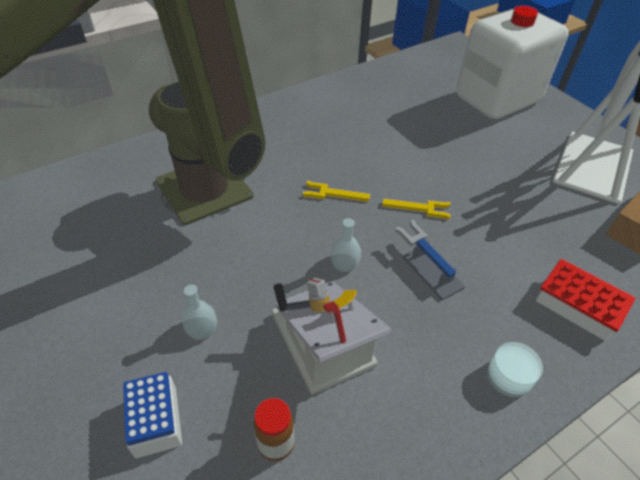

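View pics/top0.png

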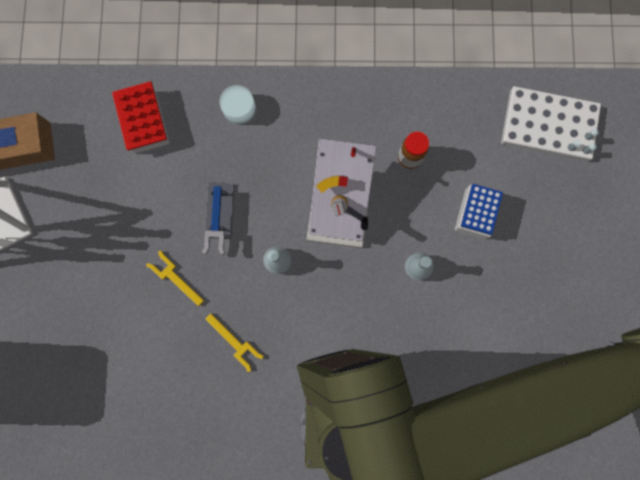

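The top view shows the stand at about (340,192) with the stop post upslope at (352,152) and the knob at (363,223). The blue spanner is on its rest at (216,215). In the scene view the stand is at (325,320) and the spanner at (430,255). I'll enlarge both for precise picking.

Run:
```python
import cv2,numpy as np
t=cv2.imread("pics/top0.png");s=cv2.imread("pics/scene0.png")
def crop(im,x,y,w,h,k):
    c=cv2.resize(im[y:y+h,x:x+w],None,fx=k,fy=k,interpolation=cv2.INTER_CUBIC)
    for i in range(0,w,10): cv2.putText(c,str(x+i),(i*k,8),0,.28,(0,255,255),1);cv2.line(c,(i*k,8),(i*k,12),(0,255,255),1)
    for j in range(0,h,10): cv2.putText(c,str(y+j),(0,j*k+3),0,.28,(0,255,0),1)
    return c
a=crop(t,300,135,80,115,5)   #400x575
b=crop(s,265,270,80,115,5)
cv2.imwrite("pics/c1.png",np.hstack([a,b]))
a=crop(t,195,175,50,85,7)
b=crop(s,388,215,80,85,5)
h=600;P=lambda c:np.pad(c,((0,h-c.shape[0]),(0,0),(0,0)))
cv2.imwrite("pics/c2.png",np.hstack([P(a),P(b)]))
```

```text
(no output)
```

View pics/c1.png

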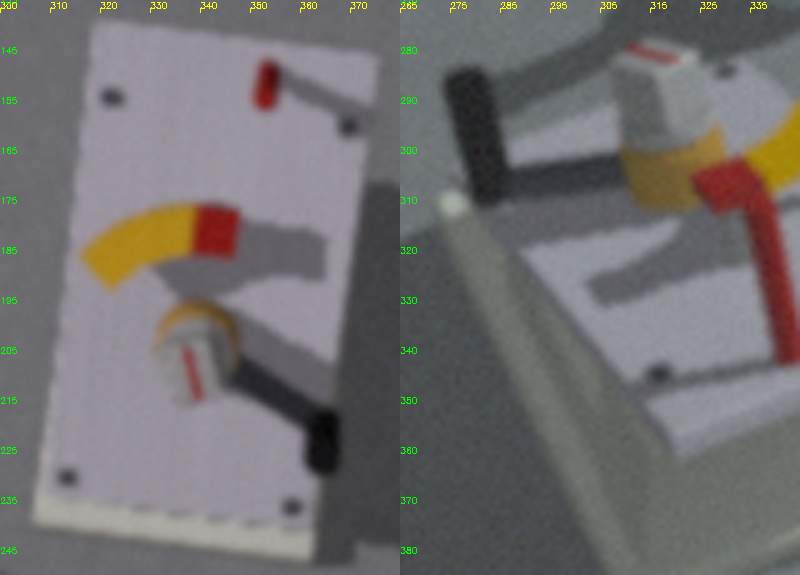

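View pics/c2.png

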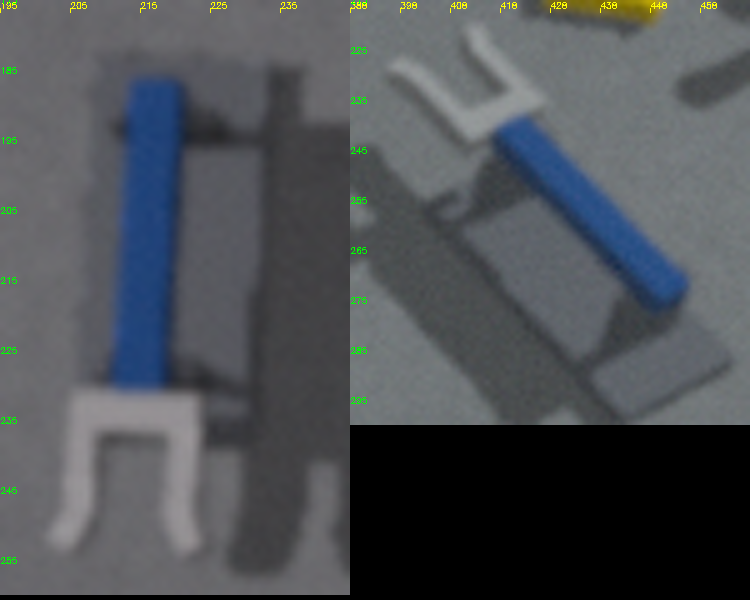

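Both crops are clear. In the top view the post top is at crop (263,97), the head-top mark runs from (185,350) to (202,400), and the knob top is near (322,460). The blue handle runs from (156,80) to (140,388). Next I'll fit the poses.

```bash
cat > h.py <<'E'
from station import arm
import cv2,numpy as np
from scipy.optimize import least_squares
from scipy.spatial.transform import Rotation as R
np.set_printoptions(precision=4,suppress=True)
K={"scene":(502.533,314.603,244.387),"top":(569.549,321.806,235.929)}
T={"scene":np.array([[0.533,0.6411,-0.5522,1.0238],[0.846,-0.3944,0.3587,-0.2976],[0.0122,-0.6583,-0.7526,0.9416],[0,0,0,1]]),
"top":np.array([[0.0118,-0.9891,0.1466,0.2627],[-0.9999,-0.0099,0.0134,0.0466],[-0.0118,-0.1467,-0.9891,1.5068],[0,0,0,1]])}
def proj(n,p):
    f,cx,cy=K[n]; c=T[n][:3,:3].T@(np.asarray(p)-T[n][:3,3]); return np.array([cx+f*c[0]/c[2],cy+f*c[1]/c[2]])
def onz(n,uv,z):
    f,cx,cy=K[n]; d=T[n][:3,:3]@[(uv[0]-cx)/f,(uv[1]-cy)/f,1]; o=T[n][:3,3]; return o+d*(z-o[2])/d[2]
def tilt(yaw): # columns: upslope, left(+y), axis
    return R.from_euler('z',yaw).as_matrix()@R.from_euler('y',-30,degrees=True).as_matrix()
def face(s,r,a,h): # a: anticlockwise angle from upslope
    return np.array([s[0],s[1],.105])+tilt(s[2])@[r*np.cos(a),r*np.sin(a),h]
def post(s,h): return np.array([s[0],s[1],.105])+tilt(s[2])@[.138,-.017,h]
E
python3 - <<'E'
from h import *
A=lambda x,y:(np.array([x,y])+.5)/5-.5+[300,135]
B=lambda x,y:(np.array([x-400,y])+.5)/5-.5+[265,270]
obs=[("top",A(194,376),lambda s:face(s,0,0,.062)),("top",A(263,97),lambda s:post(s,.064)),("top",A(270,70),lambda s:post(s,.0)),("top",A(237,233),lambda s:face(s,.064,0,.036)),
("scene",B(655,52),lambda s:face(s,0,0,.062)),("scene",B(790,355),lambda s:post(s,.0)),
("top",A(322,462),lambda s:face(s,.075,np.pi+s[3],.066)),("scene",B(467,80),lambda s:face(s,.075,np.pi+s[3],.066))]
f=lambda s:np.concatenate([proj(n,g(s))-u for n,u,g in obs])
r=least_squares(f,[.6,0,-.1,.5],loss='soft_l1');print(r.x);print(f(r.x).reshape(-1,2))
s=r.x
# spindle from mark line
for n,p,q in(("top",A(202,400),A(185,350)),("scene",B(678,60),B(628,45))):
    def top(uv):
        f_,cx,cy=K[n];d=T[n][:3,:3]@[(uv[0]-cx)/f_,(uv[1]-cy)/f_,1];o=T[n][:3,3];c=face(s,0,0,.062);z=tilt(s[2])[:,2]
        return tilt(s[2]).T@(o+d*(z@(c-o))/(z@d)-c)
    a,b=top(p),top(q);print(n,a,b,np.arctan2(*(b-a)[1::-1]))
C=lambda x,y:(np.array([x,y])+.5)/7-.5+[195,175]
D=lambda x,y:(np.array([x-350,y])+.5)/5-.5+[388,215]
for n,e,st in(("top",C(157,80),C(140,388)),("scene",D(668,282),D(512,128))):
    e,st=onz(n,e,.059),onz(n,st,.059);d=e-st;print(n,e,st,np.linalg.norm(d),np.arctan2(d[1],d[0]),"grip",st+d*66/121)
for n,uv,z in(("top",(275,255),.14),("top",(425,262),.14),("top",(415,143),.13)): print(onz(n,uv,z))
E
```

```text
[ 0.5586  0.0226 -0.1251  1.112 ]
[[-0.3288 -0.5456]
 [ 0.4323  0.4954]
 [-0.2212 -0.1957]
 [-5.1045 -0.3452]
 [-0.8759  0.1036]
 [ 0.0273  0.3943]
 [-0.153  -0.6627]
 [-0.9599 -1.4918]]
top [-0.0128 -0.0063 -0.    ] [0.0113 0.0049 0.    ] 0.4371567299637173
scene [ 0.0144  0.0057 -0.    ] [-0.0136 -0.0043  0.    ] -2.7986674888757737
top [0.6062 0.3413 0.059 ] [0.49   0.3431 0.059 ] 0.1162952254144263 -0.015190079869960446 grip [0.5534 0.3421 0.059 ]
scene [0.6036 0.3415 0.059 ] [0.4954 0.3418 0.059 ] 0.10815063619983674 -0.0034361626715538685 grip [0.5544 0.3416 0.059 ]
[0.4176 0.1777 0.14  ]
[ 0.4044 -0.1838  0.14  ]
[ 0.7039 -0.1649  0.13  ]
```

```bash
cat >> h.py <<'E'
S=np.array([.5586,.0226,-.1251])
def psi_of(q):
    m=R.from_quat([q[1],q[2],q[3],q[0]]).as_matrix(); return np.arctan2(m[1,0],m[0,0])
def go(p0,psi0,p,psi): # shift in tool axes (tool z down) and spin deg
    d=np.asarray(p)-p0; c,s=np.cos(psi0),np.sin(psi0)
    return np.array([c*d[0]+s*d[1], s*d[0]-c*d[1], -d[2]])*1000, -np.degrees(psi-psi0)
def tang(a): # world yaw of clockwise tangent for knob at angle a (acw of downslope)
    t=tilt(S[2])@[-np.sin(a),np.cos(a),0]; return np.arctan2(t[1],t[0])
def knob(a,h): return face(S,.075,np.pi+a,h)
def cage(a,gap,htip): # pose whose trailing pad touches the knob at angle a
    y=tang(a); k=knob(a,htip); n=np.array([np.cos(y),np.sin(y)])
    zt=k[2]
    # rearmost knob surface (along n) above tip height
    back=min(knob(a,h)[:2]@n for h in(htip,.066))-10.5
    return k,zt,y
def cagepose(a,gap,htip):
    y=tang(a); n=np.array([np.cos(y),np.sin(y),0]); k=knob(a,htip)
    mid=(knob(a,htip)+knob(a,.066))/2
    back=min(knob(a,htip)@n,knob(a,.066)@n)-.0105
    p=mid+n*(back+gap/2-mid@n); p[2]=k[2]
    return p,y-np.pi/2
E
sed -i '/^def cage(/,/return k,zt,y/d' h.py
python3 - <<'E'
from h import *
# refit without arc end
s=arm.read_state();p=s["ee_pos"];ps=psi_of(s["tcp_rot"]);print(p,ps)
k=knob(1.112,.055);print(k,[knob(1.112,h) for h in(.044,.066)],tang(1.112)-np.pi/2)
c,y=cagepose(1.112,.046,.042);y-=0
print("start cage",c,y)
mid=(knob(1.112,.042)+knob(1.112,.066))/2;mid[2]=c[2]
for z in(.25,c[2]):
    print(go(p+[0,0,.0016],ps,[mid[0],mid[1],z],(tang(1.112)+np.pi/2)),)
    print(go(p+[0,0,.0016],ps,[mid[0],mid[1],z],(tang(1.112)-np.pi/2)),)
E
```

```text
[ 0.2305 -0.6071  0.2024] 0.3627632055928007
[ 0.4944 -0.0371  0.136 ] [array([ 0.4998, -0.0378,  0.1265]), array([ 0.4889, -0.0364,  0.1456])] 0.9273523977139044
start cage [ 0.489  -0.0328  0.1248] 0.9273523977139044
(array([ 449.4598, -439.0388,  -46.01  ]), np.float64(-212.34857786724004))
(array([ 449.4598, -439.0388,  -46.01  ]), np.float64(-32.34857786724003))
(array([ 449.4598, -439.0388,   79.2245]), np.float64(-212.34857786724004))
(array([ 449.4598, -439.0388,   79.2245]), np.float64(-32.34857786724003))
```

Call:
carry_out:
  claw: [0.5,0.08,0.08,0.08,0.08,0.08,0.08,0.08]
  linear:
    - [0,0,-0.046]
    - [0.04,-0.04,-0.046]
    - [0.27,-0.263,-0.046]
    - [0.27,-0.263,-0.046]
    - [0.27,-0.263,-0.046]
    - [0.27,-0.263,-0.046]
    - [0.27,-0.263,-0.046]
    - [0.27,-0.263,-0.046]
  spin: [0,-8,-16,-24,-32,-32,-32,-32]

```text
time: 0.9
ee_pos: [0.3785, -0.2883, 0.2491]
tcp_rot: [-0.0, 0.896, 0.444, 0.0]
ft_force: [-0.1, 0.4, -0.4]
opening: 0.0458
```

Run:
```python
from h import *
s=arm.read_state();p=s["ee_pos"]+[0,0,.0016];ps=psi_of(s["tcp_rot"]);print(s["time"],p,ps,s["opening"])
mid=(knob(1.112,.042)+knob(1.112,.066))/2
for z in(.25,.1248): print(go(p,ps,[mid[0],mid[1],z],.927))
```

```text
0.9 [ 0.3785 -0.2883  0.2507] 0.9207031484306958 0.045817911387150786
(array([270.3502, -59.3881,   0.653 ]), np.float64(-0.36078301914146343))
(array([270.3502, -59.3881, 125.853 ]), np.float64(-0.36078301914146343))
```

Call:
carry_out:
  claw: [0.08,0.08,0.08,0.08,0.08,0.08,0.08,0.08]
  linear:
    - [0.045,-0.01,0]
    - [0.09,-0.02,0]
    - [0.135,-0.03,0]
    - [0.18,-0.04,0]
    - [0.225,-0.05,0]
    - [0.27,-0.0595,0]
    - [0.27,-0.0595,0.03]
    - [0.27,-0.0595,0.07]
  spin: [0,0,0,0,0,0,0,0]

```text
time: 1.7
ee_pos: [0.4963, -0.038, 0.181]
tcp_rot: [0.002, 0.895, 0.446, 0.002]
ft_force: [-0.2, -0.4, -1.3]
opening: 0.0458
```

Run:
```python
from h import *
s=arm.read_state();print(s["time"],s["ee_pos"],psi_of(s["tcp_rot"]),s["ft_force"])
I=[cv2.resize(arm.camera(n)["img"][y:y+120,x:x+80,::-1],None,fx=5,fy=5,interpolation=2) for n,x,y in(("top",305,140),("scene",260,260))]
cv2.imwrite("pics/c3.png",np.hstack(I))
```

```text
1.7 [ 0.4963 -0.038   0.181 ] 0.9248628701228044 [-0.2438 -0.4305 -1.3444]
```

View pics/c3.png

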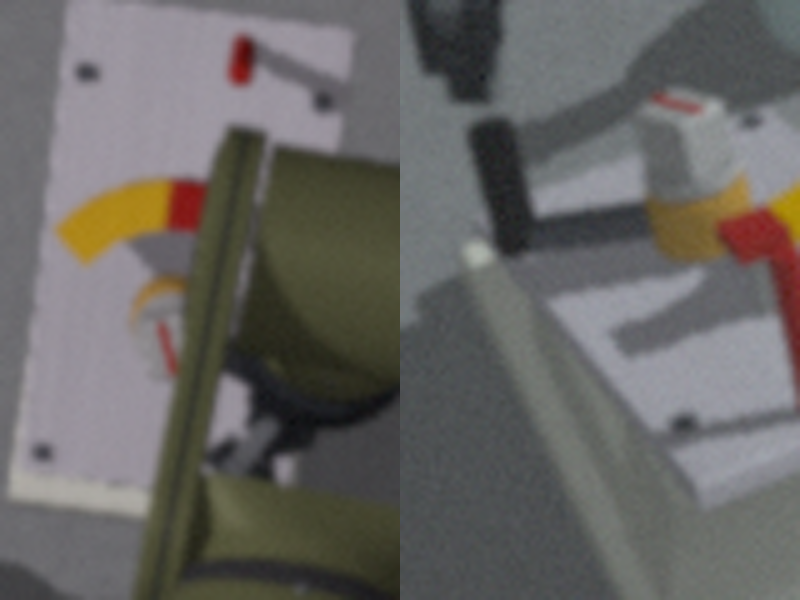

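Scene view: the finger tips hang above the knob at crop (470,95), and the knob top is at (490,125). I'll check the projections of the finger tips against that before lowering.

Run:
```python
from h import *
s=arm.read_state();p=s["ee_pos"];y=psi_of(s["tcp_rot"])-np.pi/2;n=np.array([np.cos(y),np.sin(y),0])
q=lambda P:(proj("scene",P)-[260,260])*5+[400,0]
for d in(-.0375,-.023,0,.023,.0375):print(d,p+n*d,q(p+n*d+[0,0,.005]))
print("knob top",q(knob(1.112,.066)),"bottom",q(knob(1.112,.02)),"head",q(face(S,0,0,.062)))
```

```text
-0.0375 [ 0.4601 -0.0154  0.1729] [492.3255  -1.56  ]
-0.023 [ 0.4717 -0.0241  0.1729] [487.3614  27.1016]
0 [ 0.49   -0.038   0.1729] [479.2859  73.7279]
0.023 [ 0.5083 -0.0519  0.1729] [470.9528 121.8409]
0.0375 [ 0.5199 -0.0607  0.1729] [465.5615 152.9693]
knob top [485.2711 120.5781] bottom [511.4634 222.3703] head [673.6939 100.5502]
```

Call:
carry_out:
  claw: [0.08,0.08]
  linear:
    - [0,0,0]
    - [0,0,0]
  spin: [0,0]

```text
time: 2.0
ee_pos: [0.4953, -0.0399, 0.1818]
tcp_rot: [0.001, 0.896, 0.444, 0.001]
ft_force: [0.3, -0.4, 0.4]
opening: 0.046
```

Run:
```python
from h import *
s=arm.read_state();p=s["ee_pos"];ps=psi_of(s["tcp_rot"]);print(p,ps,s["dq"])
mid=(knob(1.112,.042)+knob(1.112,.066))/2
print(mid,go(p,ps,[mid[0],mid[1],.1248],.927))
for a in(1.112,1.0,.9,.842): 
  c,y=cagepose(a,.046,.042);print(a,c,y)
  print(go(np.array([mid[0],mid[1],.1248]),ps,c,y))
```

```text
[ 0.4953 -0.0399  0.1818] 0.9205999073824761 [-0.0028 -0.0089 -0.0135  0.     -0.0053 -0.0001]
[ 0.4949 -0.0372  0.1352] (array([ 1.9129, -2.0401, 56.9932]), np.float64(-0.36669829547695787))
1.112 [ 0.489  -0.0328  0.1248] 0.9273523977139044
(array([-0.0492, -7.288 ,  0.0345]), np.float64(-0.3868891971937377))
1.0 [ 0.4836 -0.027   0.1211] 0.8077060446709114
(array([  1.2695, -15.1794,   3.6883]), np.float64(6.468341866301994))
0.9 [ 0.4792 -0.0211  0.1181] 0.7039407640883804
(array([  3.2664, -22.1912,   6.7373]), np.float64(12.413654503671818))
0.842 [ 0.4769 -0.0175  0.1164] 0.6451031028758942
(array([  4.7735, -26.2097,   8.4009]), np.float64(15.78480416756786))
```

Call:
carry_out:
  claw: [0.08,0.08,0.08,0.08,0.08,0.08,0.08,0.08]
  linear:
    - [0.002,-0.002,0.03]
    - [0.002,-0.002,0.057]
    - [0.002,-0.002,0.057]
    - [0.002,-0.009,0.057]
    - [0.003,-0.017,0.061]
    - [0.005,-0.024,0.064]
    - [0.007,-0.028,0.065]
    - [0.007,-0.028,0.065]
  spin: [0,0,0,0,6,12,16,16]

```text
time: 2.8
ee_pos: [0.4776, -0.0168, 0.1177]
tcp_rot: [0.001, 0.949, 0.316, 0.002]
ft_force: [-1.5, 0.6, 0.5]
opening: 0.0463
```

Call:
carry_out:
  claw: [0.08,0.08,0.08]
  linear:
    - [0,0,0]
    - [0,0.008,0]
    - [0,0.008,0]
  spin: [0,0,0]

```text
time: 3.1
ee_pos: [0.482, -0.024, 0.1155]
tcp_rot: [0.001, 0.949, 0.316, 0.001]
ft_force: [1.2, 0.2, -0.0]
opening: 0.0457
```

Call:
carry_out:
  claw: [0.08,0.3,0.3,0.6,1,1,1,1]
  linear:
    - [0,0,-0.02]
    - [0,0,-0.05]
    - [0,0,-0.1]
    - [0,0,-0.13]
    - [0,0,-0.13]
    - [0,0,-0.13]
    - [0,0,-0.13]
    - [0,0,-0.13]
  spin: [0,0,0,0,0,0,0,0]

```text
time: 3.9
ee_pos: [0.4799, -0.0232, 0.2423]
tcp_rot: [-0.001, 0.949, 0.316, -0.002]
ft_force: [0.3, 0.5, -0.6]
opening: 0.0853
```

Run:
```python
from h import *
s=arm.read_state();p=s["ee_pos"];ps=psi_of(s["tcp_rot"]);print(s["time"],p,ps)
g=np.array([.554,.342])
for q in([g[0],g[1],.25],[g[0],g[1],.033]):print(go(p,ps,q,-.01))
```

```text
3.9 [ 0.4799 -0.0232  0.2423] 0.6420468667984898
(array([ 277.9952, -248.1182,   -7.7184]), np.float64(37.35953351228243))
(array([ 277.9952, -248.1182,  209.2816]), np.float64(37.35953351228243))
```

Call:
carry_out:
  claw: [1,1,1,1,1,1,1,1]
  linear:
    - [0.035,-0.031,-0.008]
    - [0.07,-0.062,-0.008]
    - [0.105,-0.093,-0.008]
    - [0.14,-0.125,-0.008]
    - [0.175,-0.156,-0.008]
    - [0.21,-0.187,-0.008]
    - [0.245,-0.218,-0.008]
    - [0.279,-0.249,-0.008]
  spin: [6,12,18,24,30,37.4,37.4,37.4]

```text
time: 4.7
ee_pos: [0.5548, 0.345, 0.2506]
tcp_rot: [0.001, 1.0, -0.005, -0.001]
ft_force: [0.9, -1.0, 0.7]
opening: 0.0853
```

Call:
carry_out:
  claw: [1,1,1,1]
  linear:
    - [0,0,0.04]
    - [0,0,0.08]
    - [0,0,0.08]
    - [0,0,0.08]
  spin: [0,0,0,0]

```text
time: 5.1
ee_pos: [0.5544, 0.3427, 0.1709]
tcp_rot: [0.001, 1.0, -0.005, -0.002]
ft_force: [-0.1, -0.3, 0.7]
opening: 0.0852
```

Run:
```python
from h import *
s=arm.read_state();p=s["ee_pos"];ps=psi_of(s["tcp_rot"]);print(s["time"],p,ps)
for q in([.557,.342,.038],):print(go(p,ps,q,-.01))
a=arm.camera("top")["img"][135:255,300:380,::-1];b=arm.camera("scene")["img"]
cv2.imwrite("pics/b4.png",b[:,:,::-1])
I=[cv2.resize(a,None,fx=5,fy=5,interpolation=2),cv2.resize(b[180:300,380:460,::-1],None,fx=5,fy=5,interpolation=2)]
cv2.imwrite("pics/c4.png",np.hstack(I))
```

```text
5.1 [0.5544 0.3427 0.1709] -0.010752992591706093
(array([  2.6023,   0.6829, 132.8954]), np.float64(-0.043143297509376725))
```

View pics/c4.png

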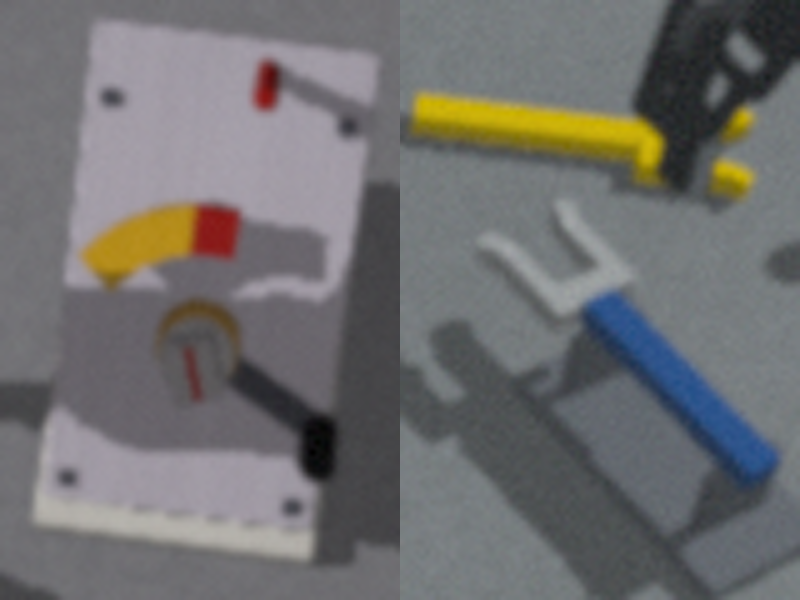

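The spindle mark in the top view now runs from (198,400) to (188,350), so the spindle turned only part of the way. The knob top is near (317,468). I'll measure it and push the knob again.

Run:
```python
from h import *
A=lambda x,y:(np.array([x,y])+.5)/5-.5+[300,135]
def pl(n,uv,h):
    f_,cx,cy=K[n];d=T[n][:3,:3]@[(uv[0]-cx)/f_,(uv[1]-cy)/f_,1];o=T[n][:3,3];c=face(S,0,0,h);z=tilt(S[2])[:,2]
    return tilt(S[2]).T@(o+d*(z@(c-o))/(z@d)-c)
for pts in(((202,400),(185,350),(322,462)),((198,400),(188,350),(318,463))):
    a,b,k=pl("top",A(*pts[0]),.062),pl("top",A(*pts[1]),.062),pl("top",A(*pts[2]),.066)
    d=b-a;print("spindle",np.arctan2(d[1],d[0]),"knob a",np.arctan2(-k[1],-k[0]),np.hypot(*k[:2]))
s=arm.read_state();p=s["ee_pos"];ps=psi_of(s["tcp_rot"])
m=(knob(1.05,.042)+knob(1.05,.066))/2; y0=tang(1.05)-np.pi/2
print("above",m,y0,go(p,ps,[m[0],m[1],.23],y0)); q=np.array([m[0],m[1],.23])
for a in(1.0,.9,.8): c,y=cagepose(a,.046,.042);print(a,go(q,y0,c,y))
```

```text
spindle 0.43712208233542355 knob a 1.0966496659013663 0.07628907715624507
spindle 0.31151916307266203 knob a 1.0761316350226169 0.07502557438344856
above [ 0.4916 -0.0345  0.1331] 0.8606819048170267 (array([-60.6136, 378.7366, -55.0061]), np.float64(-49.95394234626651))
1.0 (array([  0.4968, -11.0582, 108.8883]), np.float64(3.0352932024477024))
0.9 (array([  2.0701, -18.177 , 111.9373]), np.float64(8.980605839817526))
0.8 (array([  4.4079, -25.2247, 114.7534]), np.float64(14.757973415423084))
```

Call:
carry_out:
  claw: [1,0.5,0.08,0.08,0.08,0.08,0.08,0.08]
  linear:
    - [0,0,-0.045]
    - [-0.008,0.045,-0.055]
    - [-0.016,0.094,-0.055]
    - [-0.024,0.143,-0.055]
    - [-0.031,0.192,-0.055]
    - [-0.039,0.241,-0.055]
    - [-0.047,0.29,-0.055]
    - [-0.054,0.338,-0.055]
  spin: [-8,-16,-24,-32,-40,-45,-50,-50]

```text
time: 6.0
ee_pos: [0.4982, 0.0036, 0.2313]
tcp_rot: [0.002, 0.908, 0.418, 0.003]
ft_force: [1.0, 0.3, -1.0]
opening: 0.0457
```

Call:
carry_out:
  claw: [0.08,0.08,0.08,0.08]
  linear:
    - [0,0,0]
    - [0,0,0]
    - [0,0,0]
    - [0,0,0]
  spin: [0,0,0,0]

```text
time: 6.4
ee_pos: [0.4982, 0.0069, 0.2285]
tcp_rot: [0.0, 0.908, 0.419, 0.001]
ft_force: [0.8, 0.8, -0.1]
opening: 0.0461
```

Run:
```python
from h import *
s=arm.read_state();p=s["ee_pos"];ps=psi_of(s["tcp_rot"]);print(p,ps)
m=(knob(1.05,.042)+knob(1.05,.066))/2
c0=np.array([m[0],m[1],.1215])
print(go(p,ps,[*m[:2],.23],tang(1.05)-np.pi/2),go(p,ps,c0,tang(1.05)-np.pi/2))
for a in(.9,.78,.67): c,y=cagepose(a,.046,.042);print(a,go(p,ps,c,y))
```

```text
[0.4982 0.0069 0.2285] 0.8637730251523036
(array([-35.7435,  21.9426,  -1.5332]), np.float64(0.1771081491784315)) (array([-35.7435,  21.9426, 106.9668]), np.float64(0.1771081491784315))
0.9 (array([-33.6172,   3.7721, 110.4041]), np.float64(9.157713988995958))
0.78 (array([-30.6956,  -4.6605, 113.753 ]), np.float64(16.070740012528358))
0.67 (array([-27.081 , -12.1788, 116.487 ]), np.float64(22.203755524086166))
```

Call:
carry_out:
  claw: [0.08,0.08,0.08,0.08,0.08,0.08,0.08,0.08]
  linear:
    - [-0.036,0.022,0]
    - [-0.036,0.022,0.03]
    - [-0.036,0.022,0.07]
    - [-0.036,0.022,0.107]
    - [-0.036,0.022,0.107]
    - [-0.035,0.013,0.108]
    - [-0.0335,0.004,0.11]
    - [-0.0335,0.004,0.11]
  spin: [0,0,0,0,0,4,9,9]

```text
time: 7.2
ee_pos: [0.4797, -0.0211, 0.1194]
tcp_rot: [0.0, 0.938, 0.346, 0.001]
ft_force: [0.1, 1.0, 0.1]
opening: 0.0461
```

Call:
carry_out:
  claw: [0.08,0.08,0.08,0.08]
  linear:
    - [0.001,-0.005,0.002]
    - [0.003,-0.01,0.004]
    - [0.004,-0.017,0.006]
    - [0.004,-0.017,0.006]
  spin: [4,9,13,13]

```text
time: 7.6
ee_pos: [0.4722, -0.0062, 0.1135]
tcp_rot: [0.0, 0.971, 0.238, 0.001]
ft_force: [-0.6, 1.1, 2.0]
opening: 0.0458
```

Run:
```python
from h import *
s=arm.read_state();p=s["ee_pos"];print(s["time"],p,psi_of(s["tcp_rot"]),s["ft_force"],cagepose(.67,.046,.042))
b=arm.camera("scene")["img"]
cv2.imwrite("pics/c5.png",cv2.resize(b[260:360,260:360,::-1],None,fx=6,fy=6,interpolation=2))
```

```text
7.6 [ 0.4722 -0.0062  0.1135] 0.48132039534340687 [-0.6336  1.0716  1.9916] (array([ 0.4713, -0.0058,  0.112 ]), np.float64(0.4762443849491209))
```

View pics/c5.png

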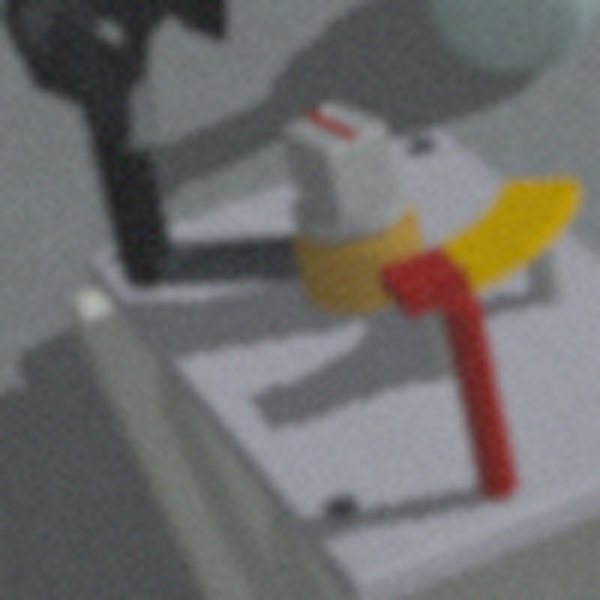

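The head mark in the scene crop now runs (310,113) to (352,132); the finger is at the knob (130,150). Converting this to a spindle angle.

Run:
```python
from h import *
A=lambda x,y:(np.array([x,y])+.5)/6-.5+[260,260]
def pl(n,uv,h):
    f_,cx,cy=K[n];d=T[n][:3,:3]@[(uv[0]-cx)/f_,(uv[1]-cy)/f_,1];o=T[n][:3,3];c=face(S,0,0,h);z=tilt(S[2])[:,2]
    return tilt(S[2]).T@(o+d*(z@(c-o))/(z@d)-c)
# refine red line by colour: PCA of red pixels
im=cv2.imread("pics/c5.png").astype(int);m=(im[:,:,2]-np.maximum(im[:,:,0],im[:,:,1])>60);m[160:]=0
v,u=np.nonzero(m);pts=np.array([pl("scene",A(x,y),.062)[:2] for x,y in zip(u,v)]);
w=np.linalg.svd(pts-pts.mean(0))[2][0] if len(pts)<5000 else None;print(len(pts),w,np.arctan(w[1]/w[0]),pts.mean(0))
t=cv2.imread("pics/scene0.png").astype(int);
for n,f,b in(("scene","scene0",(300,270,335,292)),("top","top0",(330,198,345,218))):
    t=cv2.imread(f"pics/{f}.png").astype(int);x0,y0,x1,y1=b;t=t[y0:y1,x0:x1]
    wt=np.clip(t[:,:,2]-np.maximum(t[:,:,0],t[:,:,1])-12,0,None);v,u=np.nonzero(wt>0)
    pts=np.array([pl(n,(x+x0,y+y0),.062)[:2] for x,y in zip(u,v)]);g=wt[v,u].astype(float);c=np.average(pts,axis=0,weights=g)
    C=np.cov(pts.T,aweights=g);w=np.linalg.eigh(C)[1][:,1];print(n,len(g),np.arctan(w[1]/w[0]),c)
```

```text
<stdin>:9: RuntimeWarning: Mean of empty slice.
  ret = ret.dtype.type(ret / rcount)
Traceback (most recent call last):
numpy.linalg.LinAlgError: 1-dimensional array given. Array must be at least two-dimensional
```

```bash
cat >> h.py <<'E'
def pl(n,uv,h):
    f_,cx,cy=K[n];d=T[n][:3,:3]@[(uv[0]-cx)/f_,(uv[1]-cy)/f_,1];o=T[n][:3,3];c=face(S,0,0,h);z=tilt(S[2])[:,2]
    return tilt(S[2]).T@(o+d*(z@(c-o))/(z@d)-c)
def mark(n,img): # spindle angle from the red line; img RGB
    c=proj(n,face(S,0,0,.062)).astype(int);x0,y0=c-9;t=img[y0:y0+19,x0:x0+19].astype(int)
    wt=np.clip(t[:,:,0]-np.maximum(t[:,:,1],t[:,:,2])-25,0,None);v,u=np.nonzero(wt>0)
    pts=np.array([pl(n,(x+x0,y+y0),.062)[:2] for x,y in zip(u,v)]);g=wt[v,u].astype(float);k=np.hypot(*pts.T)<.018;pts,g=pts[k],g[k]
    w=np.linalg.eigh(np.cov(pts.T,aweights=g))[1][:,1];return len(g),np.arctan(w[1]/w[0]),np.average(pts,axis=0,weights=g)
E
python3 - <<'E'
from h import *
L=lambda f:cv2.imread(f"pics/{f}.png")[:,:,::-1]
print(mark("scene",L("scene0")),mark("top",L("top0")),mark("scene",L("b4")),mark("scene",arm.camera("scene")["img"]))
E
```

```text
(17, np.float64(0.31889398104573197), array([-0.    , -0.0005])) (24, np.float64(0.3681538821686818), array([-0.0006, -0.0002])) (3, np.float64(0.2611726746910507), array([0.002 , 0.0005])) (16, np.float64(0.1757042755373226), array([ 0.0007, -0.0005]))
```

Call:
carry_out:
  claw: [0.08,0.08,0.08,0.08,0.08]
  linear:
    - [0.001,-0.004,0.001]
    - [0.002,-0.007,0.002]
    - [0.002,-0.007,0.002]
    - [0.002,0.004,0.002]
    - [0.002,0.004,0.002]
  spin: [2,4,4,4,4]

```text
time: 8.2
ee_pos: [0.4754, -0.0104, 0.1097]
tcp_rot: [0.0, 0.979, 0.203, 0.0]
ft_force: [-0.7, -1.7, -0.7]
opening: 0.0461
```

Call:
carry_out:
  claw: [0.08,0.3,0.3,0.6,1,1,1,1]
  linear:
    - [0,0,-0.02]
    - [0,0,-0.05]
    - [0,0,-0.1]
    - [0,0,-0.13]
    - [0,0,-0.13]
    - [0,0,-0.13]
    - [0,0,-0.13]
    - [0,0,-0.13]
  spin: [0,0,0,0,0,0,0,0]

```text
time: 9.0
ee_pos: [0.4735, -0.0093, 0.2372]
tcp_rot: [-0.001, 0.979, 0.203, -0.002]
ft_force: [-0.6, 0.4, -0.4]
opening: 0.0851
```

Run:
```python
from h import *
s=arm.read_state();p=s["ee_pos"];ps=psi_of(s["tcp_rot"]);print(s["time"],p,ps)
print(mark("scene",arm.camera("scene")["img"]))
for q in([.557,.342,.24],[.557,.342,.038]):print(go(p,ps,q,-.01))
```

```text
9.0 [ 0.4735 -0.0093  0.2372] 0.4081756332569198
(16, np.float64(0.05556943850527003), array([ 0.    , -0.0004]))
(array([ 216.0351, -289.28  ,   -2.7835]), np.float64(23.959698880832054))
(array([ 216.0351, -289.28  ,  199.2165]), np.float64(23.959698880832054))
```

Call:
carry_out:
  claw: [1,1,1,1,1,1,1,1]
  linear:
    - [0.028,-0.037,-0.003]
    - [0.056,-0.074,-0.003]
    - [0.084,-0.112,-0.003]
    - [0.112,-0.15,-0.003]
    - [0.14,-0.187,-0.003]
    - [0.168,-0.225,-0.003]
    - [0.194,-0.26,-0.003]
    - [0.216,-0.289,-0.003]
  spin: [6,12,18,24,24,24,24,24]

```text
time: 9.85
ee_pos: [0.5577, 0.3439, 0.2408]
tcp_rot: [0.0, 1.0, -0.005, -0.001]
ft_force: [0.6, 0.2, 0.1]
opening: 0.0852
```

Call:
carry_out:
  claw: [1,1,1,1]
  linear:
    - [0,0,0.04]
    - [0,0,0.08]
    - [0,0,0.11]
    - [0,0,0.11]
  spin: [0,0,0,0]

```text
time: 10.25
ee_pos: [0.5538, 0.3397, 0.1247]
tcp_rot: [0.003, 1.0, -0.005, -0.006]
ft_force: [-0.1, -0.4, -0.7]
opening: 0.085
```

Run:
```python
from h import *
s=arm.read_state();p=s["ee_pos"];ps=psi_of(s["tcp_rot"]);print(s["time"],p,ps)
for q in([.557,.342,.038],):print(go(p,ps,q,-.01))
```

```text
10.25 [0.5538 0.3397 0.1247] -0.0103410448841828
(array([ 3.1486, -2.2994, 86.6585]), np.float64(-0.019540432488202423))
```

Call:
carry_out:
  claw: [1,1,1,1,1]
  linear:
    - [0,0,0.02]
    - [0,0,0.05]
    - [0,0,0.08]
    - [0,0,0.091]
    - [0,0,0.091]
  spin: [0,0,0,0,0]

```text
time: 10.75
ee_pos: [0.5573, 0.3412, 0.0404]
tcp_rot: [0.001, 1.0, -0.005, -0.001]
ft_force: [-0.6, -0.7, -0.5]
opening: 0.0855
```

Call:
carry_out:
  claw: [-1,-1,-1,-1,-1,-1,-1]
  linear:
    - [0,0,0]
    - [0,0,0]
    - [0,0,0]
    - [0,0,0]
    - [0,0,0]
    - [0,0,0]
    - [0,0,0]
  spin: [0,0,0,0,0,0,0]

```text
time: 11.45
ee_pos: [0.558, 0.3417, 0.0415]
tcp_rot: [0.0, 1.0, -0.005, -0.0]
ft_force: [0.7, -0.3, -0.3]
opening: 0.0002
```

Run:
```python
from h import *
I=[cv2.resize(arm.camera(n)["img"][y:y+120,x:x+80,::-1],None,fx=5,fy=5,interpolation=2) for n,x,y in(("top",180,150),("scene",385,190))]
cv2.imwrite("pics/c6.png",np.hstack(I))
p=arm.read_state()["ee_pos"];print((proj("top",p)-[180,150])*5,(proj("scene",p)-[385,190])*5+[400,0])
```

```text
[187.1317 277.3083] [655.8991 362.1992]
```

View pics/c6.png

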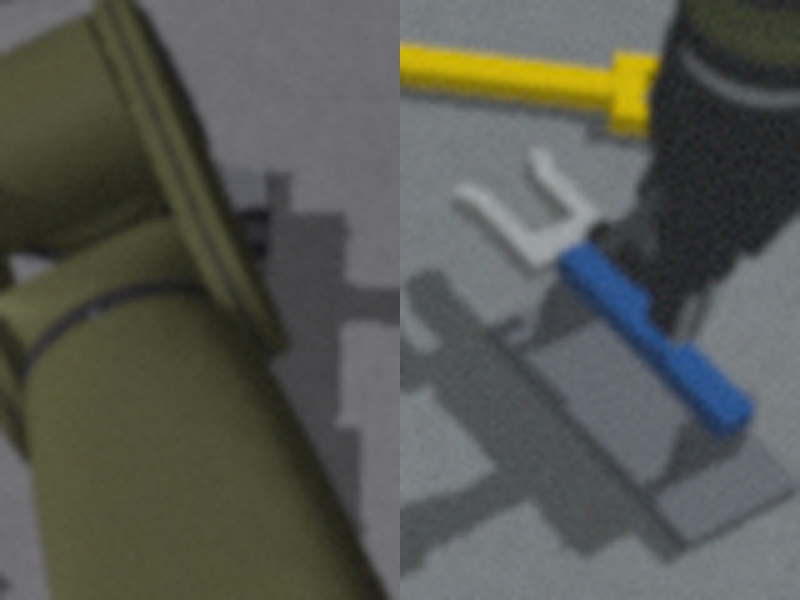

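The fingers appear to have closed on top of the handle: the finger ends at about crop (665,345), the handle's side face is still visible below it, and the spanner hasn't moved. Comparing that with the projected tip positions.

Run:
```python
from h import *
q=lambda P:(proj("scene",P)-[385,190])*5+[400,0]
s=arm.read_state();print(s["ee_pos"],s["opening"],s["ft_force"],s["q"])
for z in(.0415,.05,.06,.07):
  print(z,[q((.558,.3417+d,z)).round() for d in(-.015,-.01,0,.01,.015)])
print("handle edge -y top/bot",q((.557,.332,.059)),q((.557,.332,.045)),"+y top",q((.557,.352,.059)))
```

```text
[0.558  0.3417 0.0415] 0.00030675719578736636 [0.1106 0.2977 0.358 ] [0.4674 0.2768 1.7605 0.     1.1045 2.0489]
0.0415 [array([631., 375.]), array([639., 371.]), array([656., 362.]), array([672., 353.]), array([680., 349.])]
0.05 [array([635., 364.]), array([643., 359.]), array([659., 350.]), array([676., 342.]), array([684., 337.])]
0.06 [array([639., 350.]), array([647., 345.]), array([664., 337.]), array([680., 328.]), array([688., 323.])]
0.07 [array([643., 336.]), array([651., 331.]), array([668., 323.]), array([685., 314.]), array([693., 309.])]
handle edge -y top/bot [645.7696 345.1268] [639.962 364.452] +y top [678.865  327.5124]
```

Call:
carry_out:
  claw: [1,1,1,1,1,1,1]
  linear:
    - [0,0,0]
    - [0,0,0]
    - [0,0,0]
    - [0,0,0]
    - [0,0,0.008]
    - [0,0,0.015]
    - [0,0,0.015]
  spin: [0,0,0,0,0,0,0]

```text
time: 12.25
ee_pos: [0.5568, 0.341, 0.0244]
tcp_rot: [0.001, 1.0, -0.005, -0.002]
ft_force: [0.8, 0.5, 0.1]
opening: 0.0854
```

Call:
carry_out:
  claw: [-1,-1,-1,-1,-1,-1,-1]
  linear:
    - [0,0,0]
    - [0,0,0]
    - [0,0,0]
    - [0,0,0]
    - [0,0,0]
    - [0,0,0]
    - [0,0,0]
  spin: [0,0,0,0,0,0,0]

```text
time: 12.95
ee_pos: [0.5584, 0.3419, 0.0271]
tcp_rot: [-0.0, 1.0, -0.005, 0.0]
ft_force: [-0.4, 0.0, 3.0]
opening: 0.0179
```

Run:
```python
from h import *
s=arm.read_state();print(s["time"],s["ee_pos"],s["opening"],s["ft_force"],s["moment"])
cv2.imwrite("pics/c7.png",cv2.resize(arm.camera("scene")["img"][170:290,385:485,::-1],None,fx=5,fy=5,interpolation=2))
```

```text
12.95 [0.5584 0.3419 0.0271] 0.0178555972578338 [-0.3793  0.0034  3.0211] [-0.0336  0.0639 -0.042 ]
```

The handle is now gripped (opening 17.9 mm), so the pads act about 15 mm behind the TCP. The tool can't tilt. I'll pitch the spanner 30° inside the grip by pressing the handle's end on the stand's high, overhanging edge, with the jaw hanging outside.

Call:
carry_out:
  claw: [-1,-1,-1,-1,-1,-1,-1,-1]
  linear:
    - [0,0,-0.02]
    - [0,0,-0.05]
    - [0,0,-0.09]
    - [0,0,-0.14]
    - [0,0,-0.19]
    - [0,0,-0.24]
    - [0,0,-0.25]
    - [0,0,-0.25]
  spin: [0,0,0,0,0,-8,-16,-24]

```text
time: 13.8
ee_pos: [0.5594, 0.3423, 0.2805]
tcp_rot: [-0.001, 0.979, 0.206, 0.003]
ft_force: [-0.9, 0.6, -2.6]
opening: 0.0177
```

Run:
```python
from h import *
A=lambda x,y:(np.array([x,y])+.5)/5-.5+[300,135]
B=lambda x,y:(np.array([x-400,y])+.5)/5-.5+[265,270]
for uv in((95,22),(236,38),(378,55),(48,495),(318,530)):
    q=pl("top",A(*uv),0.);print(q,np.array([S[0],S[1],.105])+tilt(S[2])@q)
print("scene corner",pl("scene",B(680,440),0.))
s=arm.read_state();p=s["ee_pos"];ps=psi_of(s["tcp_rot"]);print(s["time"],p,ps,s["opening"],s["ft_force"])
```

```text
[ 0.1499  0.0692 -0.    ] [0.696  0.0751 0.18  ]
[0.151  0.0007 0.    ] [0.6884 0.007  0.1805]
[ 0.1516 -0.0682 -0.    ] [ 0.6804 -0.0614  0.1808]
[-0.0971  0.0662 -0.    ] [0.4834 0.0988 0.0564]
[-0.0964 -0.0738 -0.    ] [ 0.4666 -0.0402  0.0568]
scene corner [ 0.1585 -0.0682  0.    ]
13.8 [0.5594 0.3423 0.2805] 0.41395644946701926 0.017713177330960766 [-0.9257  0.6354 -2.64  ]
```

Call:
carry_out:
  claw: [-1,-1,-1,-1,-1,-1,-1,-1]
  linear:
    - [0.004,0.045,0]
    - [0.008,0.09,0]
    - [0.012,0.135,0]
    - [0.016,0.18,0]
    - [0.02,0.225,0]
    - [0.024,0.27,0]
    - [0.028,0.315,0]
    - [0.031,0.358,0]
  spin: [-8,-16,-24,-32,-40,-48,-56,-64]

```text
time: 14.6
ee_pos: [0.7288, 0.0236, 0.2748]
tcp_rot: [-0.001, 0.721, 0.693, -0.001]
ft_force: [0.7, 0.3, -1.8]
opening: 0.0177
```

Call:
carry_out:
  claw: [-1,-1,-1,-1,-1,-1,-1,-1]
  linear:
    - [0,0,0]
    - [0,0,0]
    - [0,0,0]
    - [0,0,0]
    - [0,0,0]
    - [0,0,0]
    - [0,0,0]
    - [0,0,0]
  spin: [-8,-16,-24,-32,-40,-48,-56,-64]

```text
time: 15.4
ee_pos: [0.728, 0.0254, 0.2745]
tcp_rot: [-0.002, 0.244, 0.97, -0.0]
ft_force: [-0.4, 0.0, -1.8]
opening: 0.0172
```

Call:
carry_out:
  claw: [-1,-1,-1,-1,-1]
  linear:
    - [0,0,0]
    - [0,0,0.03]
    - [0,0,0.06]
    - [0,0,0.06]
    - [0,0,0.06]
  spin: [-8,-16,-21,-21,-21]

```text
time: 15.9
ee_pos: [0.7277, 0.0254, 0.2147]
tcp_rot: [-0.002, 0.067, 0.998, -0.0]
ft_force: [-0.2, 0.7, -0.8]
opening: 0.017
```

Run:
```python
from h import *
s=arm.read_state();p=s["ee_pos"];ps=psi_of(s["tcp_rot"]);print(s["time"],p,ps,s["opening"],s["ft_force"])
e=np.array([S[0],S[1],.105])+tilt(S[2])@[.152,.025,0];c=e+.040*np.array([np.cos(S[2]),np.sin(S[2]),0]);print(e,c)
for z in(.165,.141):print(go(p,ps,[c[0],c[1],z],np.pi+S[2]))
cv2.imwrite("pics/c8.png",cv2.resize(arm.camera("scene")["img"][220:400,260:460,::-1],None,fx=4,fy=4,interpolation=2))
```

```text
15.9 [0.7277 0.0254 0.2147] 3.0068983155290407 0.017005698292283367 [-0.1792  0.678  -0.8117]
[0.6923 0.031  0.181 ] [0.732 0.026 0.181]
(array([-4.1671,  1.1302, 49.6704]), np.float64(-0.5497150781028551))
(array([-4.1671,  1.1302, 73.6704]), np.float64(-0.5497150781028551))
```

View pics/c8.png

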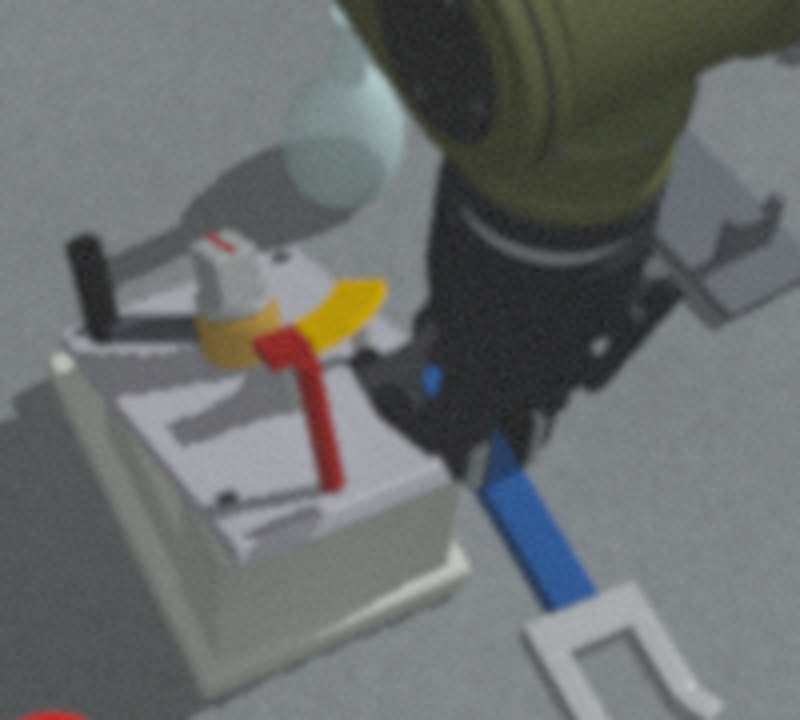

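The scene crop shows the spanner held with its jaw hanging beyond the stand's back, at (620,650). The handle passes through the fingers at about (500,460). Flat or tilted will show after pressing.

Call:
carry_out:
  claw: [-1,-1,-1,-1,-1,-1]
  linear:
    - [-0.004,0.001,0.02]
    - [-0.004,0.001,0.04]
    - [-0.004,0.001,0.048]
    - [-0.004,0.001,0.053]
    - [-0.004,0.001,0.058]
    - [-0.004,0.001,0.058]
  spin: [0,0,0,0,0,0]

```text
time: 16.55
ee_pos: [0.7333, 0.0259, 0.1604]
tcp_rot: [0.001, 0.066, 0.998, 0.0]
ft_force: [-2.9, -0.3, 3.2]
opening: 0.0174
```

Call:
carry_out:
  claw: [-1,-1,-1,-1,-1]
  linear:
    - [0,0,0.004]
    - [0,0,0.008]
    - [0,0,0.012]
    - [0,0,0.015]
    - [0,0,0.015]
  spin: [0,0,0,0,0]

```text
time: 17.05
ee_pos: [0.7346, 0.0257, 0.1448]
tcp_rot: [0.003, 0.066, 0.998, 0.0]
ft_force: [5.5, 0.1, 3.0]
opening: 0.0169
```

Run:
```python
from h import *
def jn(p,phi,ps,a=.074,dz=.025): # handle/jaw junction, for pitch phi(handle end up)
    u=np.array([np.cos(ps)*np.cos(phi),np.sin(ps)*np.cos(phi),np.sin(phi)]);return p+[0,0,dz]-a*u
p=np.array([.7277,.0254,.2147])
for phi in(0,.1,.2):print(phi,proj("scene",jn(p,phi,3.007)),"seen 403.4 369.6")
s=arm.read_state();p=s["ee_pos"];ps=psi_of(s["tcp_rot"]);print(s["time"],p,ps,s["opening"],s["ft_force"],s["moment"])
im=arm.camera("scene")["img"];cv2.imwrite("pics/b9.png",im[:,:,::-1])
for phi in(.2,.35,.52,.7):print(phi,proj("scene",jn(p,phi,ps)))
m=(im[:,:,2].astype(int)-im[:,:,0]>40);m[:300]=0;m[:,:330]=0;m[:,450:]=0
n,l,st,c=cv2.connectedComponentsWithStats(m.astype(np.uint8));print(st[1:][st[1:,4]>10],c[1:][st[1:,4]>10])
```

```text
0 [405.136  373.2308] seen 403.4 369.6
0.1 [404.2969 375.2733] seen 403.4 369.6
0.2 [403.2293 376.8602] seen 403.4 369.6
17.05 [0.7346 0.0257 0.1448] 3.0085408207629754 0.016915714140130978 [5.5067 0.1234 2.9731] [-0.0215 -0.6543 -0.0225]
0.2 [399.9006 399.6363]
0.35 [398.0631 400.7928]
0.52 [395.5152 400.9176]
0.7 [392.3818 399.7288]
[[377 353  23  44 448]] [[387.529  377.3147]]
```

Call:
carry_out:
  claw: [-1,-1,-1,-1,-1]
  linear:
    - [0,0,0.002]
    - [0,0,0.004]
    - [0,0,0.004]
    - [0,0,0.004]
    - [0,0,-0.04]
  spin: [0,0,0,0,0]

```text
time: 17.6
ee_pos: [0.7272, 0.0259, 0.1735]
tcp_rot: [-0.009, 0.066, 0.998, -0.0]
ft_force: [-0.4, -0.7, -3.8]
opening: 0.017
```

Call:
carry_out:
  claw: [-1,-1,-1,-1,-1]
  linear:
    - [0,0,-0.04]
    - [0,0,-0.06]
    - [0,0,-0.06]
    - [0,0,-0.06]
    - [0,0,-0.06]
  spin: [8,16,24,32,40]

```text
time: 18.1
ee_pos: [0.7313, 0.0259, 0.2412]
tcp_rot: [-0.002, 0.406, 0.914, -0.001]
ft_force: [-0.4, 0.1, -2.2]
opening: 0.0168
```

Call:
carry_out:
  claw: [-1,-1,-1,-1,-1,-1]
  linear:
    - [0,0,0]
    - [0,0,0]
    - [0,0,0]
    - [0,0,0]
    - [0,0,0]
    - [0,0,0]
  spin: [8,16,24,32,40,40]

```text
time: 18.7
ee_pos: [0.7314, 0.026, 0.241]
tcp_rot: [-0.002, 0.692, 0.722, -0.002]
ft_force: [-0.3, 0.2, -2.2]
opening: 0.017
```

Run:
```python
from h import *
s=arm.read_state();p=s["ee_pos"];ps=psi_of(s["tcp_rot"]);print(s["time"],p,ps,s["opening"],s["ft_force"])
I=[cv2.resize(arm.camera(n)["img"][y:y+130,x:x+w,::-1],None,fx=4,fy=4,interpolation=2) for n,x,y,w in(("top",270,90,90),("scene",330,270,110))]
cv2.imwrite("pics/c9.png",np.hstack(I));print(proj("top",p),proj("scene",p))
```

```text
18.7 [0.7314 0.026  0.241 ] 1.612774347944282 0.017004535926792966 [-0.3358  0.2275 -2.2352]
[339.5373 116.1521] [382.8712 335.6359]
```

View pics/c9.png

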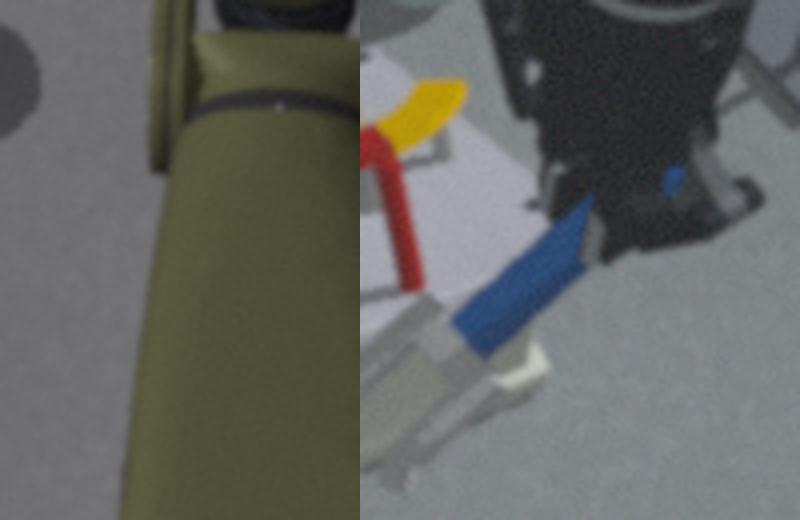

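Run:
```python
from h import *
p=np.array([.7314,.026,.241]);ps=1.6128
for dz in(.02,.025):
 for phi in(0,.2,.35,.45,.52,.6,.7):
  u=np.array([np.cos(ps)*np.cos(phi),np.sin(ps)*np.cos(phi),np.sin(phi)]);w=np.array([np.sin(ps),-np.cos(ps),0]);c=p+[0,0,dz]
  f=lambda a,l:((proj("scene",c-a*u+l*w)-[330,270])*4+[360,0]).round()
  print(dz,phi,"junc",f(.070,.01),f(.070,-.01),"tip",f(.123,.02),f(.123,-.02),"end",f(-.051,0))
```

```text
0.02 0 junc [451. 345.] [420. 306.] tip [353. 439.] [291. 357.] end [675. 174.]
0.02 0.2 junc [452. 361.] [420. 322.] tip [356. 465.] [295. 385.] end [677. 162.]
0.02 0.35 junc [456. 370.] [425. 332.] tip [365. 479.] [305. 400.] end [676. 154.]
0.02 0.45 junc [460. 374.] [429. 336.] tip [374. 486.] [315. 407.] end [674. 149.]
0.02 0.52 junc [464. 377.] [433. 339.] tip [381. 489.] [323. 411.] end [672. 147.]
0.02 0.6 junc [469. 379.] [438. 341.] tip [391. 491.] [333. 413.] end [669. 144.]
0.02 0.7 junc [476. 380.] [446. 342.] tip [405. 491.] [347. 415.] end [665. 142.]
0.025 0 junc [452. 338.] [420. 299.] tip [353. 433.] [291. 351.] end [677. 168.]
0.025 0.2 junc [453. 355.] [421. 316.] tip [356. 459.] [295. 378.] end [679. 155.]
0.025 0.35 junc [457. 364.] [426. 325.] tip [365. 473.] [305. 394.] end [678. 147.]
0.025 0.45 junc [461. 368.] [430. 330.] tip [374. 480.] [315. 401.] end [676. 142.]
0.025 0.52 junc [465. 370.] [434. 333.] tip [382. 483.] [323. 405.] end [674. 140.]
0.025 0.6 junc [470. 372.] [439. 335.] tip [392. 485.] [333. 408.] end [671. 137.]
0.025 0.7 junc [477. 374.] [447. 336.] tip [406. 486.] [347. 409.] end [667. 135.]
```

Run:
```python
from h import *
f=lambda P:((proj("scene",P)-[330,270])*4+[360,0]).round()
for t in(0,.005,.01,.015,.02):print(t,[f((.7314+d,.026+l,.241+t)) for d in(.009,.025) for l in(-.011,.011)])
```

```text
0 [array([563., 292.]), array([607., 267.]), array([588., 323.]), array([632., 297.])]
0.005 [array([565., 286.]), array([609., 260.]), array([590., 316.]), array([634., 290.])]
0.01 [array([566., 279.]), array([610., 253.]), array([591., 310.]), array([636., 284.])]
0.015 [array([568., 272.]), array([612., 247.]), array([593., 303.]), array([637., 277.])]
0.02 [array([569., 266.]), array([614., 240.]), array([594., 297.]), array([639., 270.])]
```

```bash
cat >> h.py <<'E'
from scipy.optimize import minimize
def fitspanner(im,p,ps,roi,x0=(.5,.088,.02,.072)):
    """fit pitch, grip distance, dz, visible-handle end (dist from jaw) to the blue mask in the scene view"""
    x,y,w,h=roi;k=6
    c=cv2.resize(im[y:y+h,x:x+w],None,fx=k,fy=k,interpolation=cv2.INTER_CUBIC).astype(int)
    m=((c[:,:,2]-c[:,:,0])>45).astype(np.uint8)
    n,l,st,ce=cv2.connectedComponentsWithStats(m);m=(l==1+np.argmax(st[1:,4])).astype(np.uint8)
    def cost(v):
        phi,a,dz,e=v[:4];u=np.array([np.cos(ps)*np.cos(phi),np.sin(ps)*np.cos(phi),np.sin(phi)]);wv=np.array([np.sin(ps),-np.cos(ps),0]);nn=np.cross(wv,u);nn*=np.sign(nn[2])
        C=p+[0,0,dz];P=[C+(t-a)*u+i*.01*wv+j*.007*nn for t in(.029,e) for i in(-1,1) for j in(-1,1)]
        q=np.array([(proj("scene",Q)-[x,y]+.5)*k-.5 for Q in P],np.float32)
        z=np.zeros_like(m);cv2.fillConvexPoly(z,np.round(cv2.convexHull(q)*16).astype(np.int32),1,shift=4)
        return 1-(z&m).sum()/(z|m).sum()
    best=min((minimize(cost,[ph,*x0[1:]],method="Nelder-Mead",options=dict(initial_simplex=[[ph,*x0[1:]]]+[[ph+(i==0)*.15,x0[1]+(i==1)*.01,x0[2]+(i==2)*.008,x0[3]+(i==3)*.01] for i in range(4)])) for ph in(.3,.5,.7)),key=lambda r:r.fun)
    return best.x,best.fun,m.sum()
E
python3 - <<'E'
from h import *
im=arm.camera("scene")["img"];s=arm.read_state();p=s["ee_pos"];ps=psi_of(s["tcp_rot"])
print(fitspanner(im,p,ps,(330,300,70,80)))
E
```

```text
(array([0.3177, 0.0857, 0.0149, 0.0873]), np.float64(0.2746852517985612), np.uint64(17273))
```

Run:
```python
from h import *
im=arm.camera("scene")["img"];s=arm.read_state();p=s["ee_pos"];ps=psi_of(s["tcp_rot"])
for w in(44,49): print(fitspanner(im,p,ps,(330,300,w,80),(.5,.088,.02,.1)))
```

```text
(array([0.3964, 0.0848, 0.0115, 0.115 ]), np.float64(0.1604897143333056), np.uint64(10166))
(array([0.4197, 0.0848, 0.0125, 0.1121]), np.float64(0.1672509401491491), np.uint64(13181))
```

```bash
sed -i 's/>45)/>TH)/; s/^def fitspanner/TH=25\ndef fitspanner/' h.py
python3 - <<'E'
import h
from h import *
im=arm.camera("scene")["img"];s=arm.read_state();p=s["ee_pos"];ps=psi_of(s["tcp_rot"])
for t in(15,25,35):
  h.TH=t; print(t,fitspanner(im,p,ps,(330,300,47,80),(.5,.088,.02,.12)))
c=im[300:380,330:377].astype(int);d=c[:,:,2]-c[:,:,0]
for y in range(20,60,8):print(y+300,d[y])
E
```

```text
15 (array([0.3949, 0.0895, 0.0184, 0.1226]), np.float64(0.02895973580591893), np.uint64(15422))
25 (array([0.3967, 0.0875, 0.0155, 0.1494]), np.float64(0.0728025647876035), np.uint64(13944))
35 (array([0.42  , 0.0863, 0.0145, 0.1406]), np.float64(0.11914572174151905), np.uint64(12877))
320 [  5   5   8   7  -4 -24 -48 -67 -70 -82 -89 -62 -24   0  11  12  11  11
  10  11  10   7  12   9  10   8  10  12  10   9  11  10   8  10  11   9
   8  11  11  12  11  10  10  12   9   9  10]
328 [ 10   9  10  10  10  11   2 -17 -51 -67 -78 -89 -84 -49  -9   7   9  10
  10   9   7   9  14  12  10  10  13  11  12   7  10  11  12   9  10  11
   9  10   7  13  11  12  12  10  13  22  33]
336 [ 11  11  10   9  13  12   7   7  -9 -31 -56 -67 -85 -86 -79 -41  -7   8
  10   9  14  12   9  10   8  10   7   9  10  11  10  10  10  12  12  16
  23  40  54  73  73  75  77  76  73  77  74]
344 [ 5  8  5  7 10  7  8  8  8  6  8  3  5  1 -2  1  7  4  7 10  8 11 11 10
  9  9 15 24 37 61 70 73 73 71 76 78 77 75 75 69 59 62 58 58 58 53 53]
352 [11 10  9 10 11  9  6  3  4  3  5  2  4  6  2  3  5  6  3  3  7  4  7 17
 35 57 66 71 72 66 60 57 59 55 61 59 55 51 44 33 17  6  1  1  6  9  9]
```

Mask fit: the pitch in the grip is about 0.41 rad and the grip sits about 87 mm from the jaw. 0.52 rad is needed, so I'll press again about 8 mm deeper.

Call:
carry_out:
  claw: [-1,-1,-1,-1,-1,-1,-1,-1]
  linear:
    - [0,0,0]
    - [0,0,0]
    - [0,0,0]
    - [0,0,0]
    - [0,0,0]
    - [0,0,0]
    - [0,0,0]
    - [0,0,0]
  spin: [-8.5,-17,-25.5,-34,-42.5,-51,-59.5,-68]

```text
time: 19.75
ee_pos: [0.7326, 0.0258, 0.2434]
tcp_rot: [-0.0, 0.167, 0.986, -0.0]
ft_force: [0.0, -0.7, -2.8]
opening: 0.017
```

Call:
carry_out:
  claw: [-1,-1,-1,-1,-1,-1,-1,-1]
  linear:
    - [0,0,0.03]
    - [0,0,0.06]
    - [0,0,0.085]
    - [0,0,0.093]
    - [0,0,0.098]
    - [0,0,0.103]
    - [0,0,0.108]
    - [0,0,0.108]
  spin: [-8,-12,-12,-12,-12,-12,-12,-12]

```text
time: 20.55
ee_pos: [0.7346, 0.0256, 0.1375]
tcp_rot: [0.003, 0.066, 0.998, -0.0]
ft_force: [3.3, -0.9, 0.2]
opening: 0.0171
```

Call:
carry_out:
  claw: [-1,-1,-1,-1,-1,-1,-1,-1]
  linear:
    - [0,0,0]
    - [0,0,-0.04]
    - [0,0,-0.08]
    - [0,0,-0.108]
    - [0,0,-0.108]
    - [0,0,-0.108]
    - [0,0,-0.108]
    - [0,0,-0.108]
  spin: [0,0,8,16,24,32,40,48]

```text
time: 21.35
ee_pos: [0.7317, 0.0261, 0.2425]
tcp_rot: [-0.001, 0.469, 0.883, -0.0]
ft_force: [0.6, 0.5, -1.8]
opening: 0.0167
```

Call:
carry_out:
  claw: [-1,-1,-1,-1,-1,-1]
  linear:
    - [0,0,0]
    - [0,0,0]
    - [0,0,0]
    - [0,0,0]
    - [0,0,0]
    - [0,0,0]
  spin: [8,16,24,32,32,32]

```text
time: 21.95
ee_pos: [0.7322, 0.026, 0.2429]
tcp_rot: [-0.001, 0.691, 0.723, -0.0]
ft_force: [-0.8, 0.1, -2.3]
opening: 0.0167
```

Run:
```python
import h
from h import *
im=arm.camera("scene")["img"];s=arm.read_state();p=s["ee_pos"];ps=psi_of(s["tcp_rot"]);print(s["time"],p,ps,s["opening"])
for t in(15,25,35):
  h.TH=t; print(t,fitspanner(im,p,ps,(330,300,47,80),(.5,.088,.02,.12)))
```

```text
22.0 [0.7324 0.0259 0.243 ] 1.6148845594984857 0.016640592516341413
15 (array([0.4771, 0.0884, 0.0193, 0.1445]), np.float64(0.03085849927469342), np.uint64(14830))
25 (array([0.458 , 0.0864, 0.0157, 0.1254]), np.float64(0.079072655764852), np.uint64(13394))
35 (array([0.4511, 0.0849, 0.0131, 0.1376]), np.float64(0.12277326492803198), np.uint64(12343))
```

```bash
cat >> h.py <<'E'
def tcp_for(th,back,h,lat=0.,phi=.48,g=.087,dz=.017):
    """TCP and psi so that the jaw centre is 'back' along direction th from the axis, h over the face; lat: extra left offset"""
    d=tilt(S[2])@[np.cos(th),np.sin(th),0];l=tilt(S[2])@[-np.sin(th),np.cos(th),0]
    J=face(S,0,0,h)+back*d+lat*l;ps=np.arctan2(d[1],d[0])
    u=np.array([np.cos(ps)*np.cos(phi),np.sin(ps)*np.cos(phi),np.sin(phi)])
    return J+g*u-[0,0,dz],ps
E
python3 - <<'E'
from h import *
s=arm.read_state();p=s["ee_pos"];ps=psi_of(s["tcp_rot"]);print(p,ps)
q,y=tcp_for(.17,.052,.049,.002);hov=q+[0,0,.07]
print(q,y,go(p,ps,hov,y))
for b in(.052,.04,.03,.02,.01,0): c,yy=tcp_for(.17,b,.049,.002*b/.052);print(b,c,go(q,y,c,yy))
E
```

```text
[0.7324 0.0259 0.243 ] 1.6148845594984857
[0.6564 0.0363 0.1961] 0.07057595589363809 (array([ 13.6785, -75.474 , -23.0503]), np.float64(88.4823652522994))
0.052 [0.6564 0.0363 0.1961] (array([ 0.,  0., -0.]), np.float64(-0.0))
0.04 [0.646  0.0351 0.1902] (array([-10.4639,   0.4594,   5.8745]), np.float64(-0.0))
0.03 [0.6373 0.0341 0.1853] (array([-19.1838,   0.8421,  10.7699]), np.float64(-0.0))
0.02 [0.6286 0.0331 0.1804] (array([-27.9037,   1.2249,  15.6652]), np.float64(-0.0))
0.01 [0.6199 0.0321 0.1755] (array([-36.6236,   1.6077,  20.5606]), np.float64(-0.0))
0 [0.6113 0.0311 0.1706] (array([-45.3435,   1.9905,  25.456 ]), np.float64(-0.0))
```

Call:
carry_out:
  claw: [-1,-1,-1,-1,-1,-1,-1,-1]
  linear:
    - [0,0,-0.04]
    - [0,0,-0.07]
    - [0,0,-0.07]
    - [0,0,-0.07]
    - [0,0,-0.07]
    - [0,0,-0.07]
    - [0,0,-0.07]
    - [0,0,-0.07]
  spin: [0,8,16,24,32,40,48,56]

```text
time: 22.8
ee_pos: [0.7326, 0.0259, 0.3134]
tcp_rot: [-0.0, 0.951, 0.31, -0.0]
ft_force: [0.3, 0.8, -2.3]
opening: 0.0167
```

Call:
carry_out:
  claw: [-1,-1,-1,-1,-1,-1]
  linear:
    - [0,0,0]
    - [0,0,0]
    - [0,0,0]
    - [0,0,0]
    - [0,0,0]
    - [0,0,0]
  spin: [8,16,24,32,32.5,32.5]

```text
time: 23.4
ee_pos: [0.7327, 0.0259, 0.3134]
tcp_rot: [0.0, 0.999, 0.036, -0.0]
ft_force: [-0.0, 0.5, -1.6]
opening: 0.0169
```

Run:
```python
from h import *
s=arm.read_state();p=s["ee_pos"];ps=psi_of(s["tcp_rot"]);print(s["time"],p,ps,s["opening"])
q,y=tcp_for(.17,.052,.049,.002)
for z in(.07,.03):print(z,go(p,ps,q+[0,0,z],y))
```

```text
23.4 [0.7327 0.0259 0.3134] 0.0714250412042203 0.016943658501455457
0.07 (array([-75.3705, -15.8341,  47.3714]), np.float64(0.048649004742915454))
0.03 (array([-75.3705, -15.8341,  87.3714]), np.float64(0.048649004742915454))
```

Call:
carry_out:
  claw: [-1,-1,-1,-1,-1,-1]
  linear:
    - [-0.035,-0.008,0]
    - [-0.075,-0.016,0.02]
    - [-0.075,-0.016,0.06]
    - [-0.075,-0.016,0.087]
    - [-0.075,-0.016,0.087]
    - [-0.075,-0.016,0.087]
  spin: [0,0,0,0,0,0]

```text
time: 24.0
ee_pos: [0.6568, 0.0367, 0.2268]
tcp_rot: [-0.0, 0.999, 0.035, -0.0]
ft_force: [0.4, 0.4, -1.8]
opening: 0.0167
```

Run:
```python
from h import *
s=arm.read_state();p=s["ee_pos"];ps=psi_of(s["tcp_rot"]);print(s["time"],p,ps,s["opening"])
im=arm.camera("scene")["img"];print(mark("scene",im))
a=cv2.resize(im[220:345,270:370,::-1],None,fx=4.8,fy=4.8,interpolation=2)
b=cv2.resize(arm.camera("top")["img"][130:250,300:365,::-1],None,fx=5,fy=5,interpolation=2)
cv2.imwrite("pics/c10.png",np.hstack([a,b]))
J,y=tcp_for(.17,.052,.049,.002);dz=p-J;print("jaw shift vs pre-pose",dz)
d=tilt(S[2])@[np.cos(.17),np.sin(.17),0];l=np.array([-np.sin(y),np.cos(y),0])
j=face(S,0,0,.049)+.052*d+dz
for nm,P in(("jaw",j),("tipL",j-.027*d+.02*l),("tipR",j-.027*d-.02*l),("junc",j+.029*d),("junR",j+.029*d-.01*l)):print(nm,(proj("scene",P)-[270,220])*4.8,(proj("top",P)-[300,130])*5+[480,0])
```

```text
24.0 [0.6568 0.0367 0.2268] 0.06939596903059118 0.016721354312193237
(8, np.float64(-0.01974621070380651), array([-0.0065, -0.0007]))
jaw shift vs pre-pose [0.0005 0.0004 0.0307]
jaw [295.4724 306.8782] [666.7287 268.4919]
tipL [298.1419 264.2085] [627.1436 326.1751]
tipR [216.1062 312.1194] [711.706 321.085]
junc [338.4078 328.2504] [663.7909 208.3696]
junR [317.1008 341.0847] [685.253  207.0751]
```

View pics/c10.png

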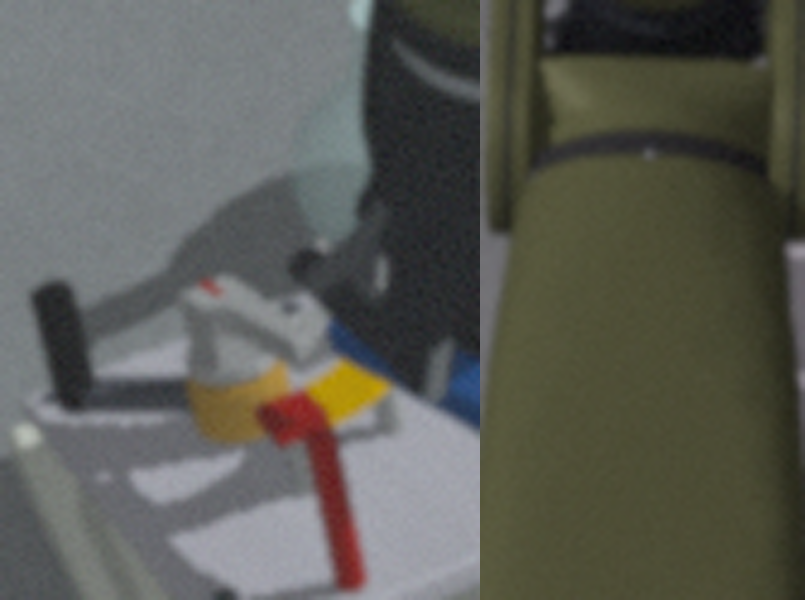

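Scene crop: the near prong tip is at about (222,298) and the blue begins at (330,338), so the jaw is in line with the head (mark at (210,287)), a few mm high at the tip. Lowering, then sliding on slowly.

Call:
carry_out:
  claw: [-1,-1,-1,-1]
  linear:
    - [0,0,0.015]
    - [0,0,0.0315]
    - [0,0,0.0315]
    - [0,0,0.0315]
  spin: [0,0,0,0]

```text
time: 24.5
ee_pos: [0.6561, 0.0367, 0.1934]
tcp_rot: [-0.0, 0.999, 0.034, -0.001]
ft_force: [0.4, -0.2, -1.9]
opening: 0.0168
```

Call:
carry_out:
  claw: [-1,-1,-1,-1,-1,-1]
  linear:
    - [-0.006,0,0.003]
    - [-0.012,0,0.006]
    - [-0.018,0.001,0.01]
    - [-0.024,0.001,0.0135]
    - [-0.024,0.001,0.0135]
    - [-0.024,0.001,0.0135]
  spin: [0,0,0,0,0,0]

```text
time: 25.1
ee_pos: [0.6319, 0.0334, 0.1809]
tcp_rot: [0.001, 0.999, 0.034, -0.001]
ft_force: [-0.6, -3.3, -3.3]
opening: 0.0168
```

Run:
```python
from h import *
s=arm.read_state();p=s["ee_pos"];ps=psi_of(s["tcp_rot"]);print(s["time"],p,ps,s["opening"],s["ft_force"],s["moment"])
im=arm.camera("scene")["img"];cv2.imwrite("pics/b11.png",im[:,:,::-1])
for b in(.028,.0,): c,yy=tcp_for(.17,b,.048,0);print(b,c,go(p,ps,c,yy))
```

```text
25.1 [0.6319 0.0334 0.1809] 0.067896695359185 0.016804381521816843 [-0.6382 -3.3127 -3.2701] [-0.8439  0.1154  0.3127]
0.028 [0.6361 0.0328 0.1835] (array([ 4.1369,  0.9706, -2.6887]), np.float64(-0.15351032084012767))
0.0 [0.6118 0.031  0.1697] (array([-20.2272,   1.0359,  11.1095]), np.float64(-0.15351032084012767))
```

Call:
carry_out:
  claw: [-1,-1,-1,-1,-1,-1,-1]
  linear:
    - [0,0.0025,0]
    - [0,0.0025,0]
    - [-0.005,0.003,0.0025]
    - [-0.01,0.0035,0.005]
    - [-0.014,0.0035,0.0075]
    - [-0.014,0.0035,0.0075]
    - [-0.014,0.0035,0.0075]
  spin: [0,0,0,0,0,0,0]

```text
time: 25.85
ee_pos: [0.6186, 0.0298, 0.1737]
tcp_rot: [-0.0, 0.999, 0.034, -0.001]
ft_force: [-1.0, -1.4, -1.8]
opening: 0.0166
```

Run:
```python
from h import *
s=arm.read_state();p=s["ee_pos"];ps=psi_of(s["tcp_rot"]);print(s["time"],p,ps,s["opening"],s["ft_force"],s["moment"])
c,yy=tcp_for(.17,0,.048,0);print(c,go(p,ps,c,yy))
```

```text
25.85 [0.6186 0.0298 0.1737] 0.06766332496432445 0.016624085811473385 [-0.9764 -1.3998 -1.8027] [-0.2812  0.0472  0.0364]
[0.6118 0.031  0.1697] (array([-6.7237, -1.7371,  3.953 ]), np.float64(-0.16688145952893835))
```

Call:
carry_out:
  claw: [-1,-1,-1,-1]
  linear:
    - [-0.003,0,0.0017]
    - [-0.006,0,0.0035]
    - [-0.006,0,0.0035]
    - [-0.006,0,0.0035]
  spin: [0,0,0,0]

```text
time: 26.25
ee_pos: [0.6138, 0.0292, 0.1712]
tcp_rot: [0.0, 0.999, 0.034, 0.001]
ft_force: [3.5, -1.3, -0.3]
opening: 0.0169
```

Call:
carry_out:
  claw: [-1,-1,-1,-1]
  linear:
    - [-0.002,0,0.001]
    - [-0.004,0,0.002]
    - [-0.004,0,0.002]
    - [-0.004,0,0.002]
  spin: [0,0,0,0]

```text
time: 26.65
ee_pos: [0.6123, 0.029, 0.1712]
tcp_rot: [0.0, 0.999, 0.034, 0.004]
ft_force: [8.2, -1.5, 3.2]
opening: 0.0165
```

Run:
```python
import h
from h import *
s=arm.read_state();p=s["ee_pos"];ps=psi_of(s["tcp_rot"]);print(s["time"],p,ps,s["opening"],s["ft_force"],s["moment"])
c,yy=tcp_for(.17,0,.048,0);print(c,go(p,ps,c,yy))
im=arm.camera("scene")["img"];cv2.imwrite("pics/b12.png",im[:,:,::-1])
# blue/grey junction on the handle: blue pixels nearest the head
h_=face(S,0,0,.043);c=im[250:340,300:400].astype(int);m=(c[:,:,2]-c[:,:,0]>35);v,u=np.nonzero(m);print(u.min()+300,[ (x+300,v[u==x].min()+250,v[u==x].max()+250) for x in range(u.min(),u.min()+14,2)])
for b in(0,.005,.01):
  d=tilt(S[2])@[np.cos(.15),np.sin(.15),0];l=tilt(S[2])@[-np.sin(.15),np.cos(.15),0];n=tilt(S[2])[:,2];J=face(S,0,0,.046)+b*d+.029*d
  print(b,[proj("scene",J+i*.01*l+.007*k*n).round(1) for i in(1,-1) for k in(1,-1)])
```

```text
26.65 [0.6123 0.029  0.1712] 0.06767265695981707 0.016544687853628958 [ 8.1716 -1.5301  3.2242] [-0.1703 -1.4986 -0.0335]
[0.6118 0.031  0.1697] (array([-0.3902, -2.0366,  1.4157]), np.float64(-0.1663467755727761))Traceback (most recent call last):
  File "<stdin>", line 7, in <module>
    return umr_minimum(a, axis, None, out, keepdims, initial, where)
ValueError: zero-size array to reduction operation minimum which has no identity
```

Run:
```python
from h import *
s=arm.read_state();p=s["ee_pos"];ps=psi_of(s["tcp_rot"])
c0,y0=tcp_for(.168,0,.048)
for th in(.168,.12,.08,.04,.0,-.02):
    c,y=tcp_for(th,.001,.047);print(th,go(p,ps,p+c-c0,ps+y-y0))
```

```text
0.168 (array([1.3608, 0.0952, 0.3731]), np.float64(-0.0))
0.12 (array([1.2433, 4.3886, 0.3696]), np.float64(3.153817399759695))
0.08 (array([0.9643, 7.9697, 0.3676]), np.float64(5.791320351700135))
0.04 (array([ 0.5202, 11.5417,  0.3664]), np.float64(8.434415087834449))
0.0 (array([-0.0885, 15.0932,  0.366 ]), np.float64(11.080323619439188))
-0.02 (array([-0.4541, 16.8578,  0.3661]), np.float64(12.4034541694438))
```

Call:
carry_out:
  claw: [-1,-1,-1,-1,-1,-1,-1]
  linear:
    - [0.0025,0,-0.001]
    - [0.0025,0.0044,-0.001]
    - [0.0022,0.008,-0.001]
    - [0.0018,0.0115,-0.001]
    - [0.0012,0.0132,-0.001]
    - [0.0012,0.0132,-0.001]
    - [0.0012,0.0132,-0.001]
  spin: [0,3.1,5.8,8.4,9.7,9.7,9.7]

```text
time: 27.4
ee_pos: [0.612, 0.0162, 0.1701]
tcp_rot: [-0.0, 0.999, -0.05, 0.001]
ft_force: [4.8, -0.5, 1.4]
opening: 0.0169
```

Run:
```python
from h import *
s=arm.read_state();p=s["ee_pos"];ps=psi_of(s["tcp_rot"]);print(s["time"],p,ps,s["opening"],s["ft_force"],s["moment"])
im=arm.camera("scene")["img"];print(mark("scene",im),tcp_for(0,0,.048),tcp_for(0.02,0,.048))
cv2.imwrite("pics/b13.png",im[:,:,::-1])
```

```text
27.4 [0.612  0.0162 0.1701] -0.10092241577566839 0.01691950930732636 [ 4.7833 -0.5476  1.4348] [-0.0169 -0.9957  0.0313]Traceback (most recent call last):
  File "<stdin>", line 3, in <module>
  File "h.py", line 39, in mark
    pts=np.array([pl(n,(x+x0,y+y0),.062)[:2] for x,y in zip(u,v)]);g=wt[v,u].astype(float);k=np.hypot(*pts.T)<.018;pts,g=pts[k],g[k]
                                                                                             ~~~~~~~~^^^^^^^^
TypeError: hypot() takes from 2 to 3 positional arguments but 0 were given
```

Call:
carry_out:
  claw: [-1,-1,-1,-1,-1]
  linear:
    - [0,0.0018,0]
    - [-0.0005,0.0036,0]
    - [-0.0005,0.0036,0]
    - [-0.0005,0.0036,0]
    - [-0.0005,0.0036,0]
  spin: [1.3,2.6,2.6,2.6,2.6]

```text
time: 27.95
ee_pos: [0.6119, 0.015, 0.1701]
tcp_rot: [-0.002, 0.997, -0.072, 0.002]
ft_force: [8.0, 6.8, -0.6]
opening: 0.0172
```

Call:
carry_out:
  claw: [-1,-0.3,-0.1,-0.1,-0.1,-0.1]
  linear:
    - [0.0015,-0.0015,0]
    - [0.0015,-0.0015,0]
    - [0.0015,-0.0015,0]
    - [0.0015,-0.0015,0]
    - [0.0015,-0.0015,0]
    - [0.0015,-0.0015,0]
  spin: [0,0,0,0,0,0]

```text
time: 28.55
ee_pos: [0.6119, 0.0135, 0.1693]
tcp_rot: [0.0, 0.997, -0.073, -0.0]
ft_force: [0.1, 0.3, -1.5]
opening: 0.0384
```

Call:
carry_out:
  claw: [-0.1,-0.1,-0.1,-0.1,-0.1,-0.1,-0.1,-0.1]
  linear:
    - [0,0,-0.02]
    - [0,0,-0.05]
    - [0,0,-0.09]
    - [-0.05,0,-0.1]
    - [-0.1,0,-0.1]
    - [-0.15,0,-0.1]
    - [-0.2,0,-0.1]
    - [-0.2,0,-0.1]
  spin: [0,0,0,0,0,0,0,0]

```text
time: 29.35
ee_pos: [0.41, 0.0436, 0.2694]
tcp_rot: [-0.0, 0.997, -0.073, 0.001]
ft_force: [0.8, -0.0, 0.1]
opening: 0.0382
```

Run:
```python
from h import *
s=arm.read_state();p=s["ee_pos"];ps=psi_of(s["tcp_rot"]);print(s["time"],p,ps,s["opening"],s["ft_force"])
im=arm.camera("scene")["img"];cv2.imwrite("pics/b14.png",im[:,:,::-1]);print(mark("scene",im))
a=cv2.resize(im[250:370,270:370,::-1],None,fx=5,fy=5,interpolation=2)
b=cv2.resize(arm.camera("top")["img"][130:250,305:365,::-1],None,fx=5,fy=5,interpolation=2)
cv2.imwrite("pics/c14.png",np.hstack([a,b]))
# expected seated
for th in(0.,):
  d=tilt(S[2])@[np.cos(th),np.sin(th),0];l=tilt(S[2])@[-np.sin(th),np.cos(th),0];n=tilt(S[2])[:,2];J=face(S,0,0,.043)
  f=lambda a,w,k:((proj("scene",J+a*d+w*l+k*n)-[270,250])*5).round()
  print("tips",f(-.027,.02,.007),f(-.027,-.02,.007),"junc",f(.029,.01,.007),f(.029,-.01,.007),f(.029,-.01,-.007),"end",f(.15,.01,.007),f(.15,-.01,.007),f(.15,-.01,-.007))
```

```text
29.35 [0.41   0.0436 0.2694] -0.1458240298537474 0.038187579341208006 [ 0.8343 -0.045   0.1113]
(17, np.float64(-0.010042290591224167), array([ 0.0014, -0.0003]))
tips [250. 139.] [159. 172.] junc [282. 195.] [235. 212.] [242. 245.] end [422. 317.] [370. 338.] [377. 373.]
```

View pics/c14.png

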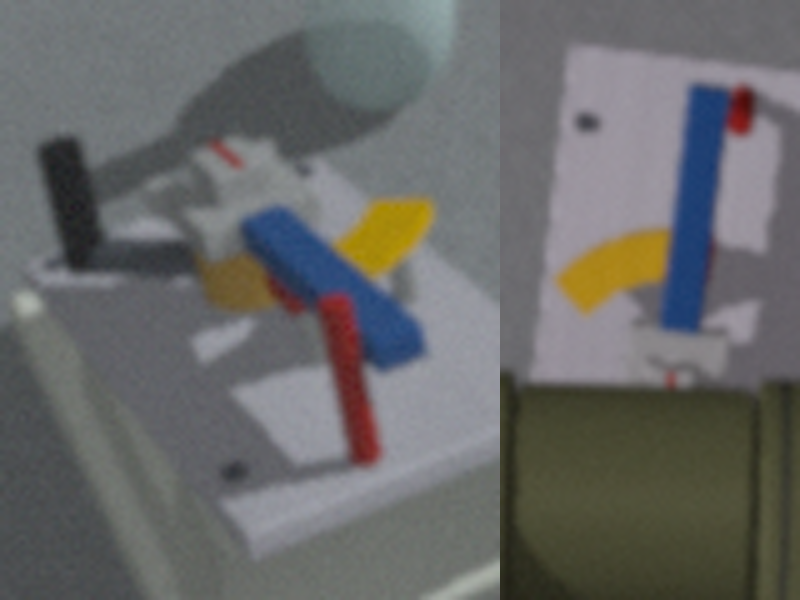

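Final look: the spanner is seated on the head. The handle junction is at (262,212), the handle end at (400,345) lies against the red post, and the mark reads about 0. Now I'll plan the locknut swing with the pads' 15 mm tip offset included.

```bash
cat >> h.py <<'E'
def plan(alist,gap=.046,ht=.042,off=.015):
    s=arm.read_state();p=s["ee_pos"];ps=psi_of(s["tcp_rot"]);print(s["time"],p,ps,s["ft_force"],s["opening"])
    for a in alist:
        c,y=cagepose(a,gap,ht);c[2]-=off;d,sp=go(p,ps,c,y);print("%.2f"%a,(d/1000).round(4).tolist(),round(sp,1),c.round(3))
def knoba(n,uv): k=pl(n,uv,.066);return np.arctan2(-k[1],-k[0]),np.hypot(*k[:2])
def dark(im): # knob top in scene view: topmost dark blob near the expected circle
    g=im[265:330,255:320].max(2)<60;n,l,st,c=cv2.connectedComponentsWithStats(g.astype(np.uint8));return [(st[i]+[255,265,0,0,0]).tolist() for i in range(1,n) if st[i,4]>15]
E
python3 - <<'E'
from h import *
im=cv2.imread("pics/b14.png")[:,:,::-1]
print(dark(im),knoba("scene",(281.6,279)),knoba("scene",(281.6,280)))
for a in(.55,.65,.75,.85):print(a,proj("scene",knob(a,.066)),proj("scene",knob(a,.02)))
m=lambda a:((knob(a,.042)+knob(a,.066))/2)
s=arm.read_state();p=s["ee_pos"];ps=psi_of(s["tcp_rot"])
q=m(.72);q[2]=.2;print("above",q,go(p,ps,q,tang(.72)-np.pi/2), knob(.72,.042)[2]-.015)
E
```

```text
[[278, 278, 12, 26, 184]] (np.float64(0.8171242890859955), np.float64(0.0716514074264077)) (np.float64(0.8798752412183244), np.float64(0.069801733653879))
0.55 [285.203  274.4685] [290.1351 294.286 ]
0.65 [283.0547 276.1355] [288.0472 296.0328]
0.75 [281.184  277.8422] [286.235  297.8274]
0.85 [279.6124 279.574 ] [284.7197 299.6543]
above [ 0.4772 -0.017   0.2   ] (array([71.5264, 50.0999, 70.1654]), np.float64(-38.44881519778488)) 0.09818035211616286
```

Run:
```python
from h import *
s=arm.read_state();p=s["ee_pos"];ps=psi_of(s["tcp_rot"])
q=((knob(.77,.042)+knob(.77,.066))/2);y=tang(.77)-np.pi/2
for z in(.2,.101):q[2]=z;print(q,go(p,ps,q,y))
```

```text
[ 0.479 -0.02   0.2  ] (array([73.7866, 52.8083, 70.1654]), np.float64(-41.25196155452536))
[ 0.479 -0.02   0.101] (array([ 73.7866,  52.8083, 169.1654]), np.float64(-41.25196155452536))
```

Call:
carry_out:
  claw: [0.08,0.08,0.08,0.08,0.08,0.08,0.08,0.08]
  linear:
    - [0.037,0.026,0]
    - [0.074,0.053,0]
    - [0.074,0.053,0.03]
    - [0.074,0.053,0.06]
    - [0.074,0.053,0.07]
    - [0.074,0.053,0.07]
    - [0.074,0.053,0.07]
    - [0.074,0.053,0.07]
  spin: [-8,-16,-24,-32,-41,-41,-41,-41]

```text
time: 30.25
ee_pos: [0.481, -0.0206, 0.2009]
tcp_rot: [0.0, 0.96, 0.28, 0.001]
ft_force: [0.2, 0.1, 0.3]
opening: 0.046
```

Call:
carry_out:
  claw: [0.08,0.08,0.08,0.08,0.08,0.08]
  linear:
    - [0,0,0.03]
    - [0,0,0.05]
    - [0,0,0.075]
    - [0,0,0.098]
    - [0,0,0.098]
    - [0,0,0.098]
  spin: [0,0,0,0,0,0]

```text
time: 30.85
ee_pos: [0.4805, -0.0204, 0.1027]
tcp_rot: [0.0, 0.96, 0.28, 0.001]
ft_force: [-0.7, -0.1, 0.2]
opening: 0.0464
```

Run:
```python
from h import *
plan([.77,.7,.6,.5,.4,.3,.2,.1,0])
print(mark("scene",arm.camera("scene")["img"]))
```

```text
30.85 [ 0.4805 -0.0204  0.1027] 0.5680653131015166 [-0.7442 -0.1484  0.1521] 0.04640279705629285
0.77 [-0.0011, -0.0098, 0.0032] -0.3 [ 0.474 -0.013  0.099]
0.70 [-0.0003, -0.015, 0.005] 3.6 [ 0.472 -0.008  0.098]
0.60 [0.0014, -0.0225, 0.0072] 9.1 [ 0.47  -0.001  0.095]
0.50 [0.0039, -0.0299, 0.0092] 14.4 [0.468 0.007 0.093]
0.40 [0.007, -0.0371, 0.0108] 19.6 [0.466 0.015 0.092]
0.30 [0.0109, -0.044, 0.0121] 24.7 [0.466 0.023 0.091]
0.20 [0.0154, -0.0507, 0.013] 29.8 [0.466 0.031 0.09 ]
0.10 [0.0205, -0.0569, 0.0136] 34.7 [0.467 0.039 0.089]
0.00 [0.0262, -0.0626, 0.0138] 39.7 [0.469 0.046 0.089]
(17, np.float64(-0.013223934875691998), array([ 0.0011, -0.0004]))
```

Call:
carry_out:
  claw: [0.08,0.08,0.08,0.08,0.08,0.08,0.08,0.08]
  linear:
    - [-0.001,-0.01,0.003]
    - [0,-0.015,0.005]
    - [0.0015,-0.0225,0.007]
    - [0.004,-0.03,0.009]
    - [0.007,-0.037,0.011]
    - [0.011,-0.044,0.012]
    - [0.0155,-0.0505,0.013]
    - [0.0155,-0.0505,0.013]
  spin: [0,3.5,9,14.5,19.5,24.5,30,30]

```text
time: 31.7
ee_pos: [0.4656, 0.0307, 0.0891]
tcp_rot: [0.001, 1.0, 0.023, 0.0]
ft_force: [0.2, -2.8, -1.7]
opening: 0.0465
```

Run:
```python
from h import *
plan([.2,.1,0,-.1,-.2,-.3,-.4,-.5,-.6,-.7,-.8])
im=arm.camera("scene")["img"];print(mark("scene",im),dark(im))
```

```text
31.7 [0.4656 0.0307 0.0891] 0.046291341885158356 [ 0.181  -2.8435 -1.7219] 0.04647937351242505
0.20 [0.0006, 0.0002, -0.0005] -0.1 [0.466 0.031 0.09 ]
0.10 [0.002, -0.0078, 0.0001] 4.9 [0.467 0.039 0.089]
0.00 [0.0041, -0.0156, 0.0003] 9.8 [0.469 0.046 0.089]
-0.10 [0.0066, -0.0222, 0.0001] 14.8 [0.471 0.053 0.089]
-0.20 [0.0096, -0.0285, -0.0005] 19.8 [0.474 0.06  0.09 ]
-0.30 [0.0132, -0.0346, -0.0014] 24.8 [0.477 0.066 0.091]
-0.40 [0.0172, -0.0402, -0.0027] 29.9 [0.481 0.072 0.092]
-0.50 [0.0216, -0.0455, -0.0043] 35.1 [0.485 0.077 0.093]
-0.60 [0.0265, -0.0503, -0.0063] 40.5 [0.49  0.082 0.095]
-0.70 [0.0317, -0.0545, -0.0086] 45.9 [0.495 0.087 0.098]
-0.80 [0.0372, -0.0582, -0.0111] 51.5 [0.5   0.091 0.1  ]
(16, np.float64(-0.13176317064508478), array([-0.0002, -0.0002])) [[278, 265, 15, 12, 96], [293, 270, 9, 25, 117]]
```

Call:
carry_out:
  claw: [0.08,0.08,0.08,0.08,0.08,0.08,0.08,0.08]
  linear:
    - [0.002,-0.008,0]
    - [0.004,-0.0155,0]
    - [0.0065,-0.022,0]
    - [0.0095,-0.0285,0]
    - [0.013,-0.0345,-0.001]
    - [0.017,-0.04,-0.002]
    - [0.0215,-0.0455,-0.004]
    - [0.0215,-0.0455,-0.004]
  spin: [5,10,15,20,25,30,35,35]

```text
time: 32.55
ee_pos: [0.4844, 0.0771, 0.0925]
tcp_rot: [0.0, 0.961, -0.278, -0.001]
ft_force: [-2.6, -2.0, -0.9]
opening: 0.0459
```

Run:
```python
from h import *
plan([-.5,-.6,-.7,-.75,-.8,-.85,-.9])
im=arm.camera("scene")["img"];print(mark("scene",im),dark(im))
```

```text
32.55 [0.4844 0.0771 0.0925] -0.5637391082344355 [-2.5698 -1.9722 -0.8597] 0.04587134807295659
-0.50 [0.0005, -0.0004, -0.001] 0.2 [0.485 0.077 0.093]
-0.60 [0.0018, -0.0071, -0.003] 5.5 [0.49  0.082 0.095]
-0.70 [0.0036, -0.0135, -0.0052] 11.0 [0.495 0.087 0.098]
-0.75 [0.0047, -0.0167, -0.0065] 13.8 [0.497 0.089 0.099]
-0.80 [0.006, -0.0197, -0.0078] 16.6 [0.5   0.091 0.1  ]
-0.85 [0.0074, -0.0227, -0.0092] 19.5 [0.503 0.092 0.102]
-0.90 [0.009, -0.0256, -0.0106] 22.4 [0.506 0.094 0.103]
(16, np.float64(-0.1251193037564835), array([ 0.0003, -0.0003])) [[314, 265, 6, 11, 52]]
```

Steady at about 3–4 N, as expected for the thread. I'll go on slowly to the hard stop, watching the force.

Call:
carry_out:
  claw: [0.08,0.08,0.08,0.08,0.08]
  linear:
    - [0.001,-0.0035,-0.001]
    - [0.002,-0.007,-0.003]
    - [0.003,-0.01,-0.004]
    - [0.0035,-0.0135,-0.005]
    - [0.0035,-0.0135,-0.005]
  spin: [3,5.5,8,11,11]

```text
time: 33.1
ee_pos: [0.4946, 0.0863, 0.0973]
tcp_rot: [0.0, 0.929, -0.369, -0.001]
ft_force: [-2.7, -1.9, -1.8]
opening: 0.046
```

Call:
carry_out:
  claw: [0.08,0.08,0.08,0.08]
  linear:
    - [0,-0.002,-0.001]
    - [0,-0.004,-0.001]
    - [0,-0.004,-0.001]
    - [0,-0.004,-0.001]
  spin: [2,4,4,4]

```text
time: 33.5
ee_pos: [0.4979, 0.089, 0.0987]
tcp_rot: [0.0, 0.916, -0.401, 0.0]
ft_force: [-2.8, -4.5, -1.2]
opening: 0.0462
```

Run:
```python
from h import *
plan([-.75,-.8,-.85,-.9,-.95])
im=arm.camera("scene")["img"];print(mark("scene",im),dark(im))
```

```text
33.5 [0.4979 0.089  0.0987] -0.8252867208600179 [-2.8317 -4.4797 -1.1742] 0.04623929400932744
-0.75 [-0.0002, 0.0006, -0.0002] -1.2 [0.497 0.089 0.099]
-0.80 [0.0002, -0.0027, -0.0015] 1.6 [0.5   0.091 0.1  ]
-0.85 [0.0008, -0.0059, -0.0029] 4.5 [0.503 0.092 0.102]
-0.90 [0.0016, -0.0091, -0.0043] 7.4 [0.506 0.094 0.103]
-0.95 [0.0025, -0.0122, -0.0058] 10.3 [0.509 0.095 0.105]
(11, np.float64(-0.1267412762459272), array([ 0.0054, -0.0007])) []
```

Call:
carry_out:
  claw: [0.08,0.08,0.08]
  linear:
    - [0.0003,-0.003,-0.0015]
    - [0.0003,-0.003,-0.0015]
    - [0.0003,-0.003,-0.0015]
  spin: [1.5,1.5,1.5]

```text
time: 33.85
ee_pos: [0.5004, 0.0913, 0.1001]
tcp_rot: [-0.0, 0.911, -0.413, 0.0]
ft_force: [-1.9, -2.8, -1.4]
opening: 0.0458
```

Call:
carry_out:
  claw: [0.08,0.08,0.08]
  linear:
    - [0.0005,-0.003,-0.0015]
    - [0.0005,-0.003,-0.0015]
    - [0.0005,-0.003,-0.0015]
  spin: [2,2,2]

```text
time: 34.15
ee_pos: [0.5028, 0.093, 0.1014]
tcp_rot: [-0.0, 0.903, -0.429, -0.0]
ft_force: [-2.2, -2.0, -1.6]
opening: 0.0461
```

Call:
carry_out:
  claw: [0.08,0.08,0.08]
  linear:
    - [0.0005,-0.003,-0.0015]
    - [0.0005,-0.003,-0.0015]
    - [0.0005,-0.003,-0.0015]
  spin: [2,2,2]

```text
time: 34.45
ee_pos: [0.505, 0.0943, 0.1026]
tcp_rot: [0.0, 0.895, -0.445, -0.001]
ft_force: [-2.9, -3.1, -1.7]
opening: 0.0461
```

Call:
carry_out:
  claw: [0.08,0.08,0.08]
  linear:
    - [0.0005,-0.003,-0.0015]
    - [0.0005,-0.003,-0.0015]
    - [0.0005,-0.003,-0.0015]
  spin: [2,2,2]

```text
time: 34.75
ee_pos: [0.5062, 0.0946, 0.1029]
tcp_rot: [0.002, 0.888, -0.461, -0.002]
ft_force: [-5.8, -7.2, -3.6]
opening: 0.0465
```

Run:
```python
from h import *
plan([-.9,-.95,-1,-1.05])
im=arm.camera("scene")["img"];print(mark("scene",im),dark(im));cv2.imwrite("pics/b15.png",im[:,:,::-1])
```

```text
34.75 [0.5062 0.0946 0.1029] -0.957265672428306 [-5.7748 -7.2312 -3.5921] 0.046528957481122415
-0.90 [0.0002, 0.0008, -0.0002] -0.2 [0.506 0.094 0.103]
-0.95 [0.0007, -0.0024, -0.0017] 2.8 [0.509 0.095 0.105]
-1.00 [0.0013, -0.0056, -0.0032] 5.8 [0.512 0.097 0.106]
-1.05 [0.0021, -0.0087, -0.0048] 8.8 [0.515 0.098 0.108]
(7, np.float64(-0.12648218873439637), array([ 0.0024, -0.0006])) []
```

Call:
carry_out:
  claw: [0.08,0.08,0.08,0.08]
  linear:
    - [0.0005,-0.003,-0.0015]
    - [0.0005,-0.003,-0.0015]
    - [0.0005,-0.003,-0.0015]
    - [0.0005,-0.003,-0.0015]
  spin: [0,0,0,0]

```text
time: 35.2
ee_pos: [0.5068, 0.0952, 0.103]
tcp_rot: [0.004, 0.888, -0.46, -0.004]
ft_force: [-9.6, -8.7, -4.6]
opening: 0.0465
```

Run:
```python
from h import *
plan([-.9])
print(mark("scene",arm.camera("scene")["img"]))
```

```text
35.2 [0.5068 0.0952 0.103 ] -0.9571013583009407 [-9.6177 -8.7223 -4.5933] 0.04652318175383748
-0.90 [0.0003, 0.0017, -0.0001] -0.2 [0.506 0.094 0.103]
(5, np.float64(-0.12918105646924163), array([ 0.0016, -0.0003]))
```

The force rises with no further motion, so this is the hard stop. Backing off, lifting clear and checking.

Call:
carry_out:
  claw: [0.08,0.08,0.08,0.08,0.08,0.08,0.08,0.08]
  linear:
    - [0,0.005,0]
    - [0,0.011,0]
    - [0,0.011,0]
    - [0,0.011,-0.02]
    - [0,0.011,-0.05]
    - [0,0.011,-0.1]
    - [0,0.011,-0.15]
    - [0,0.011,-0.16]
  spin: [0,0,0,0,0,0,0,0]

```text
time: 36.05
ee_pos: [0.5062, 0.0916, 0.2755]
tcp_rot: [-0.005, 0.887, -0.461, 0.007]
ft_force: [0.8, 0.1, 0.6]
opening: 0.0462
```

Call:
carry_out:
  claw: [0.08,0.08,0.08,0.08,0.08,0.08,0.08]
  linear:
    - [-0.05,0,0]
    - [-0.1,0,0]
    - [-0.12,0,0]
    - [-0.12,0,0]
    - [-0.12,0,0]
    - [-0.12,0,0]
    - [-0.12,0,0]
  spin: [0,0,0,0,0,0,0]

```text
time: 36.75
ee_pos: [0.4338, 0.1882, 0.266]
tcp_rot: [-0.0, 0.887, -0.462, 0.0]
ft_force: [-0.3, 0.5, -0.2]
opening: 0.0459
```

Run:
```python
from h import *
s=arm.read_state();print(s["time"],s["ee_pos"],s["ft_force"])
im=arm.camera("scene")["img"];tp=arm.camera("top")["img"];cv2.imwrite("pics/b16.png",im[:,:,::-1])
print("mark",mark("scene",im))
for t in(-.7,-.83,-.9):print(t,"knob top/bot expected",proj("scene",knob(t,.066)),proj("scene",knob(t,.02)))
g=im[230:330,270:370].max(2)<60;n,l,st,c=cv2.connectedComponentsWithStats(g.astype(np.uint8));print([(st[i]+[270,230,0,0,0]).tolist() for i in range(1,n) if st[i,4]>15])
old=cv2.imread("pics/b14.png")[:,:,::-1].astype(int);B=lambda a:(a[:,:,2].astype(int)-a[:,:,0]>40)[280:335,315:365]
for a in(old,im):v,u=np.nonzero(B(a));print("blue",len(u),u.mean()+315,v.mean()+280,u.min()+315,u.max()+315,v.min()+280,v.max()+280)
i0=cv2.imread("pics/scene0.png")[:,:,::-1].astype(int)
for nm,(x,y,w,h) in dict(flask_a=(175,280,50,65),flask_b=(325,215,45,60),rack=(115,365,75,95),jar=(245,390,60,75)).items():
    a,b=[cv2.GaussianBlur(k[y:y+h,x:x+w].astype(np.uint8),(0,0),1.5).astype(np.float32).mean(2) for k in(i0,im)];print(nm,cv2.phaseCorrelate(a,b),abs(a-b).mean())
```

```text
36.75 [0.4338 0.1882 0.266 ] [-0.2617  0.4544 -0.1605]
mark (16, np.float64(-0.125103738099531), array([ 0.0002, -0.0002]))
-0.7 knob top/bot expected [325.1338 261.62  ] [329.3598 281.2754]
-0.83 knob top/bot expected [329.4708 261.4904] [333.6455 281.222 ]
-0.9 knob top/bot expected [331.7255 261.5311] [335.8754 281.3103]
[[327, 261, 12, 25, 177]]
blue 365 336.7972602739726 306.3013698630137 319 354 291 323
blue 362 337.2182320441989 306.5939226519337 319 354 291 323
flask_a ((0.03569795584152402, -0.04723442001210287), 0.6787838224569956) 3.8789742
flask_b ((0.5568713583908576, 0.030661611204198636), 0.77602599673801) 3.4007406
rack ((0.5678300436635553, 0.04070556940488501), 1.0064670842223697) 4.3709
jar ((-0.011046036002486659, 0.5448320464022984), 0.9938796530829536) 1.2975556
```

Run:
```python
from h import *
try: print(mark("top",arm.camera("top")["img"]))
except Exception as e: print("occluded")
s=arm.read_state();print(s["time"],s["ft_force"],arm.hand_in())
```

```text
(25, np.float64(-0.10286317987562014), array([-0.0003, -0.0004]))
the job is handed in; nothing more can be done
36.9 [ 0.1825 -0.428  -0.6341] None
```

The job is handed in at 36.9 s. The spanner is on the flats with its handle against the red post, and the locknut is driven to its hard stop.

**What I did**
- **Spindle first:** I swung the knob to drag the unheld spindle close to its mark. The first push fell short and I repeated it.
- **Grip:** the first close on the spanner missed because the pads act about 15 mm behind the TCP. Gripping lower held it.
- **Tilt:** the tool cannot tilt, so I pitched the spanner in the grip by pressing its handle end on the stand's high edge, in two presses.
- **Seating and tightening:** I slid it onto the head, turned it until the post pushed back with about 7 N, and released it. I then swung the knob clockwise until the force rose to about 14 N with no further motion.

**Last checks**
- **Spindle:** it reads −0.10 rad from the top camera and −0.125 from the scene camera. Both are inside ±0.16, and the two disagree by about 0.02.
- **Locknut:** the knob angle gives about 1.5 rad.
- **Spanner:** the handle shifted by less than 0.5 pixel while the nut was tightened. I last saw the seated jaw in a picture before tightening.
- **Flasks, jar and rack:** they shifted by under 1 pixel, about 1–2 mm or less.
- **Robot:** it is clear of everything, with wrist force at about zero.

The pitch in the grip fell short, about 0.46 rad against the 0.52 wanted. The spanner settled flat when I released it.

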